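# Clear the casting corner of the dental bench

### The arm

A 6-joint arm with a two-finger parallel gripper is mounted at the origin on the work surface. World frame = base frame: x ahead of the robot, y to its left, z up, the work surface at z = 0. Lengths are in m, angles in degrees, forces in N, time in s.
With the tool pointing down it reaches from about 0.35 to 0.875 m from the base axis. Payload 4.2 kg.
Tool frame: the origin (TCP) lies midway between the tips of the shut fingers; the grasp point (between the pads) lies 19 mm behind it; z points along the fingers, y is the line along which they close (so a half turn about z gives the same grasp; the last joint's range is limited). The gripper opens to 87 mm and grips with 3 to 60 N. Pads are 19 mm wide; open, the fingers measure 117 mm over their backs; the gripper's body (75 mm by 190 mm) begins 51 mm behind the grasp point.
Start: joints at [89.129, 22.042, 0.453, 0, -68.411, -14.817], TCP at [0.169, 0.602, 0.188] pointing down, gripper open.
Joint ranges: [-179.83, 179.83], [-69.29, 118.12], [-61.27, 80.66], [-181.25, 117.63], [-171.15, -9.14], [-177.46, 177.46]. Speed limits (degrees/s): [159.86, 159.86, 180, 180, 180, 180].

### API

Orientations are given as a 3x3 rotation matrix whose columns are the frame's x, y, z axes.
In Python, from station import * gives the robot as it stands.
- The arm moves only by the tool move_arm, never from a script. Its argument "targets" is text: rows parted by semicolons, each of 4 numbers parted by spaces: the shift along the world's x, y, z in units of 25 mm (1.0 is 25 mm), then the turn about the world's z in units of 5 degrees (1.0 is 5 degrees). In form: tx ty tz spin; .... A call has 1 to 10 rows; each row shifts and turns the commanded pose from where the row before left it; what a row does not reach is not made up. A row lasts 1/12 s, in which the tool goes at most 41.7 mm and 7.16 degrees, less where a joint would pass 70% of its speed; a pose out of reach is approached as far as the arm can. A call is refused whole if a number of a shift passes 1 or a number of a turn 1, either way. A call with a gripper value outside its range is refused whole. "gripper" is the finger opening in mm, from 0 to 87, set as the call begins (left out, the last holds). The fingers move at their own pace and stop on an object; the grip force is fixed at half the most. Time passes only in rows, so rows that do not move let the fingers close. It gives the time, the measured TCP pose, the force, the opening and the grip force at its end, in the units of the state.
- sense(): the state, without advancing time (a new reading comes with each control period).
- capture(name): name is "scene" or "top" or "wrist"; returns a dict with "image" (384x512x3 uint8, blue, green, red), "fx", "fy", "cx", "cy" (pixels), "world_from_camera" (4x4, takes a point from camera to world coordinates); the wrist camera has in their place "hand_eye" (4x4, takes a point from camera to tool coordinates, whose origin is the TCP and whose axes are the flange's). Camera axes: x right, y up, looking along -z (the intrinsics and any distortion apply to the point x, -y, -z); pixel columns grow to the right and rows downward; lengths in m; the calibration is good to about 2 mm. A picture is of the moment at which its call begins: read the wrist's pose just before it. There is no depth.
- finish_job(): hands the job in; it is judged then, once.
The state is a dict: "time_s": time; "joints": joint angles; "joint_velocities": joint speeds; "effort": joint torques, N m; "tcp_pos": TCP position; "ee_rot": TCP orientation; "wrist_force": force on the tool from outside, world axes, zero at the start; "moment": the same for the moment, N m; "gripper_width": opening from 0.0 (shut) to 1.0 (fully open); "gripper_force": force on a finger pad.
Only numpy, scipy, OpenCV 4.12 (cv2) and the standard library are available. Lean on these libraries where they do the work, as an engineer would, in place of code of your own. Each camera call takes 0.05 s, during which the arm holds its last target. There are 200 camera calls.

### The job

Clear up the casting corner: carry the aluminium tray to the green box, tip it so that all the metal ingots slide off into the box, and put the empty tray back flat on its rubber mat. Nest all the loose grey cups, upright and fully seated one in another, in the cup that is fixed on the round wooden stand. Leave the other things on the bench where they are.

Things in the scene. Friction and masses are not known exactly. Their poses are not given: they have to be found in the camera images.
- stand: low round wooden stand, diameter 100 mm, 10 mm high, with a grey cup of the same shape as cup1 to cup5 fixed upright in its middle as the seat of the stack; the whole is fixed to the bench. Origin at the centre of its underside.
- stand_cup (a point): centre of the underside of the cup fixed on the stand, 10 mm above the bench (its rim is 64 mm above the bench); the first nested cup sits 24 mm higher
- mat: black rubber mat 200 x 140 mm (its x by y), 1 mm thin and flush with the bench, fixed; origin at its centre. The tray's place.
- box: green open-topped plastic box, outside 160 x 140 mm (its x by y), 55 mm high, walls and floor 5 mm, fixed; origin at the centre of its underside.
- tray: loose aluminium tray, 140 g: slippery floor 110 (x) x 90 mm (y), 4 mm thick; walls up to 18 mm at both sides and the back (-x); open front (+x) with a 26 mm ramp rising to a lip 7 mm above the underside. At the back a black upright grip block, 30 mm (x) x 14 mm (y), top at 48 mm, centred at x = -78 mm. Origin: centre of the floor's underside.
- tray_grip (a point): point to hold the tray: in the middle of the black grip block, 36 mm above the tray's underside, 12 mm below the block's top
- tray_lip (a point): middle of the tray's pouring lip, 80 mm in front (+x) of the tray's origin and 7 mm above its underside
- cup1: loose grey stacking cup, 54 mm high, 110 g, thick heavy bottom: foot of diameter 38 mm tapering out to 55 mm at 30 mm height, then a shoulder and an upright band of diameter 66 mm from 30 mm up to the rim (wall 3 mm, mouth 60 mm). Nested, its shoulder rests on the lower rim, 24 mm above the cup below. Origin: centre of its underside, z out of its mouth. May be absent.
- cup2: loose grey stacking cup, 54 mm high, 110 g, thick heavy bottom: foot of diameter 38 mm tapering out to 55 mm at 30 mm height, then a shoulder and an upright band of diameter 66 mm from 30 mm up to the rim (wall 3 mm, mouth 60 mm). Nested, its shoulder rests on the lower rim, 24 mm above the cup below. Origin: centre of its underside, z out of its mouth. May be absent.
- cup3: loose grey stacking cup, 54 mm high, 110 g, thick heavy bottom: foot of diameter 38 mm tapering out to 55 mm at 30 mm height, then a shoulder and an upright band of diameter 66 mm from 30 mm up to the rim (wall 3 mm, mouth 60 mm). Nested, its shoulder rests on the lower rim, 24 mm above the cup below. Origin: centre of its underside, z out of its mouth. May be absent.
- cup4: loose grey stacking cup, 54 mm high, 110 g, thick heavy bottom: foot of diameter 38 mm tapering out to 55 mm at 30 mm height, then a shoulder and an upright band of diameter 66 mm from 30 mm up to the rim (wall 3 mm, mouth 60 mm). Nested, its shoulder rests on the lower rim, 24 mm above the cup below. Origin: centre of its underside, z out of its mouth. May be absent.
- cup5: loose grey stacking cup, 54 mm high, 110 g, thick heavy bottom: foot of diameter 38 mm tapering out to 55 mm at 30 mm height, then a shoulder and an upright band of diameter 66 mm from 30 mm up to the rim (wall 3 mm, mouth 60 mm). Nested, its shoulder rests on the lower rim, 24 mm above the cup below. Origin: centre of its underside, z out of its mouth. May be absent.
- ingot1: dark metal ingot 20 x 14 x 12 mm (x, y, z), 15 g, lying on the tray; origin at the centre of its underside. May be absent.
- ingot2: dark metal ingot 20 x 14 x 12 mm (x, y, z), 15 g, lying on the tray; origin at the centre of its underside. May be absent.
- ingot3: dark metal ingot 20 x 14 x 12 mm (x, y, z), 15 g, lying on the tray; origin at the centre of its underside. May be absent.
- ingot4: dark metal ingot 20 x 14 x 12 mm (x, y, z), 15 g, lying on the tray; origin at the centre of its underside. May be absent.
- jar: small closed glass jar, diameter 50 mm, 50 mm high; not part of the job, leave it alone. Origin at the centre of its underside (tools: on the underside, along their length).
- amber: small brown bottle, diameter 28 mm, 65 mm high; not part of the job, leave it alone. Origin at the centre of its underside (tools: on the underside, along their length).
- dropper: white bottle, diameter 34 mm, 80 mm high; not part of the job, leave it alone. Origin at the centre of its underside (tools: on the underside, along their length).
- brush: brush lying flat, 160 mm long; not part of the job, leave it alone. Origin at the centre of its underside (tools: on the underside, along their length).
- pen_mug: white mug, diameter 72 mm, 85 mm high; not part of the job, leave it alone. Origin at the centre of its underside (tools: on the underside, along their length).

How it is judged:
By the outcome, as a careful person would: the job done as asked, in the order asked, and still so for the second after the job is handed in, with the robot touching nothing.
Of cup1, cup2, cup3, cup4, cup5 only 3 to 5 are there at a start; the rules pass over those that are not, and their reading is None.
Of ingot1, ingot2, ingot3, ingot4 only 2 to 4 are there at a start; the rules pass over those that are not, and their reading is None.
At some moment in a run one of cup1, cup2, cup3, cup4, cup5 may be knocked a few centimetres aside while the robot is not near it.
It also fails if it takes over 210 s, if anything falls off the work surface, if the arm or the gripper's body presses on something with over 40 N, if the wrist force passes 120 N, or if a joint passes its speed limit or range.

## Working session

There is one attempt and no reset: what is moved stays moved. The work goes in short steps, Python scripts to look and compute and a tool call to move; the robot and the scene stay as the last step left them, time stands still between calls to the robot, and variables do not carry over. Pictures are saved under pics/ and viewed, at most 14 in all, crops included, and the job is handed in when it is done.

Besides the shell and the picture viewer there is one more tool, called in YAML: its name, and indented under it one key for each argument. move_arm: Moves the arm, as the interface text tells. Its arguments: {"type":"object","properties":{"targets":{"type":"string"},"gripper":{"type":"number"}},"required":["targets"]}

```bash
mkdir -p pics
cat > h.py <<'E'
from station import *
import numpy as np, cv2
def snap(n,f):
    c=capture(n); cv2.imwrite('pics/'+f,c['image']); return c
def W(c,s=None):
    if 'world_from_camera' in c: return np.array(c['world_from_camera'])
    T=np.eye(4);T[:3,:3]=s['ee_rot'];T[:3,3]=s['tcp_pos'];return T@np.array(c['hand_eye'])
def pix2w(c,u,v,z,s=None):
    M=W(c,s); d=M[:3,:3]@np.array([(u-c['cx'])/c['fx'],-(v-c['cy'])/c['fy'],-1]);o=M[:3,3]
    return (o+d*(z-o[2])/d[2])[:2]
def w2pix(c,p,s=None):
    q=np.linalg.inv(W(c,s))@np.array([*p,1]);return c['cx']+c['fx']*q[0]/-q[2],c['cy']-c['fy']*q[1]/-q[2]
E
python3 - <<'E'
from h import *
for n in('top','scene'):
    c=snap(n,n+'0.png'); print(n,{k:np.round(v,3).tolist() for k,v in c.items() if k!='image'})
print(sense())
E
```

```text
top {'fx': 372.218, 'fy': 372.218, 'cx': 255.215, 'cy': 189.775, 'world_from_camera': [[-0.001, 0.983, -0.185, 0.325], [-1.0, 0.001, 0.009, -0.004], [0.009, 0.185, 0.983, 1.294], [0.0, 0.0, 0.0, 1.0]]}
scene {'fx': 380.898, 'fy': 380.898, 'cx': 254.952, 'cy': 184.651, 'world_from_camera': [[-0.733, -0.394, 0.555, 1.246], [0.68, -0.452, 0.577, 0.652], [0.024, 0.8, 0.599, 0.757], [0.0, 0.0, 0.0, 1.0]]}
{'time_s': 0.1, 'joints': array([ 8.91312482e+01,  2.20882467e+01,  3.88035886e-01, -2.35365229e-02,
       -6.84102017e+01, -1.48199499e+01]), 'joint_velocities': array([ 0.00614036, -0.0697901 ,  0.13526388,  0.06528488, -0.0574619 ,
       -0.06723274]), 'effort': array([-4.26263159e-04, -3.91693604e+01,  1.87934822e+01,  4.23179224e+00,
        1.34464455e-02, -7.15157103e-05]), 'tcp_pos': array([0.1688039 , 0.60115764, 0.18705665]), 'ee_rot': array([[ 9.62704129e-01, -2.70556076e-01, -4.11143365e-04],
       [-2.70556360e-01, -9.62702221e-01, -1.92101869e-03],
       [ 1.23934647e-04,  1.96061007e-03, -9.99998070e-01]]), 'wrist_force': array([ 0.1223429 ,  0.8515133 , -0.10489451]), 'moment': array([ 0.01855174, -0.01774426,  0.04450833]), 'gripper_force': 0.0, 'gripper_width': 0.9957155517456897}
```

View pics/top0.png

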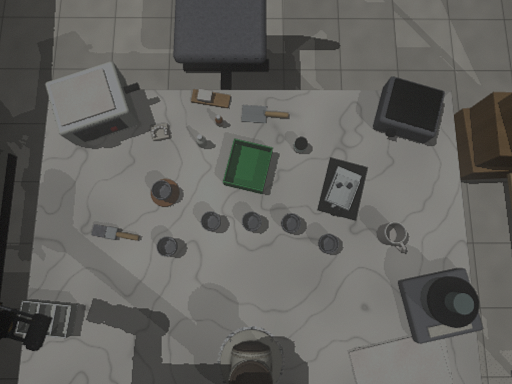

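View pics/scene0.png

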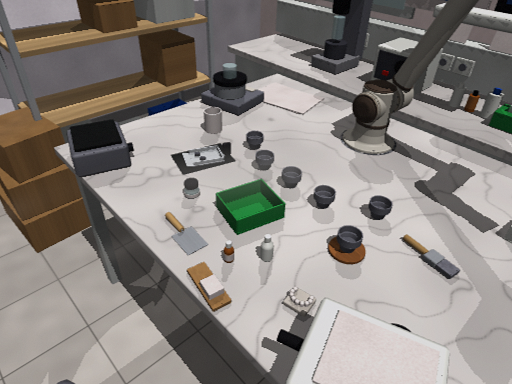

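Run:
```python
import cv2,numpy as np
a=cv2.imread('pics/top0.png'); b=cv2.imread('pics/scene0.png')
g=lambda i:np.clip(255*(i/255.)**.6,0,255).astype('uint8')
L=lambda i,f:cv2.resize(g(i),None,fx=f,fy=f,interpolation=cv2.INTER_CUBIC)
x=L(a[145:270,140:360],3.6)[:, :792]
cv2.imwrite('pics/c1.png',x)
t=L(a[150:230,300:385],5); s=L(b[130:185,160:245],4.4)
h=max(t.shape[0],s.shape[0]); o=np.zeros((h,t.shape[1]+s.shape[1],3),'uint8'); o[:t.shape[0],:t.shape[1]]=t;o[:s.shape[0],t.shape[1]:]=s
cv2.imwrite('pics/c2.png',o);print(x.shape,o.shape)
```

```text
(450, 792, 3) (400, 799, 3)
```

View pics/c1.png

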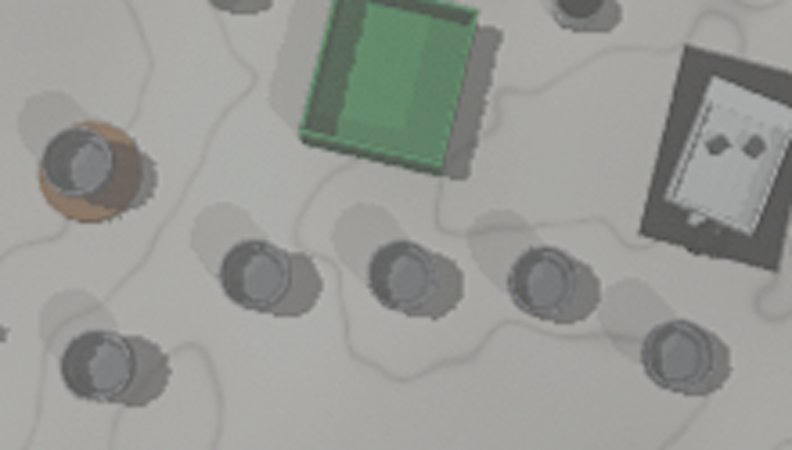

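View pics/c2.png

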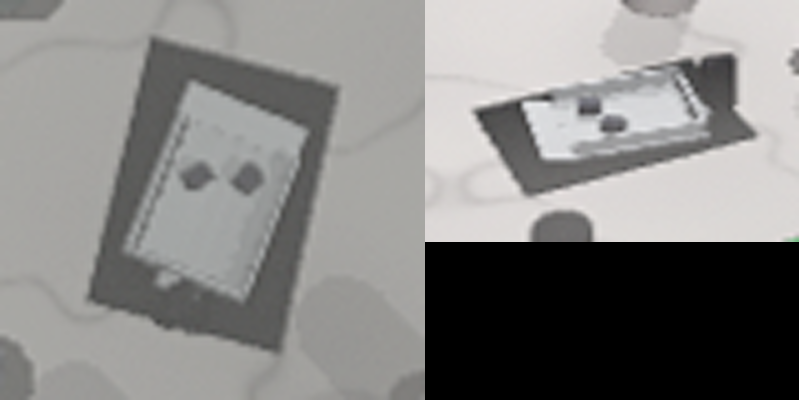

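Run:
```python
from h import *
c=capture('top')
P=lambda u,v,z:pix2w(c,u,v,z)
q1=lambda u,v,z:P(140+u/3.6,145+v/3.6,z); q2=lambda u,v,z:P(300+u/5,150+v/5,z)
for n,(u,v) in dict(A=(255,273),B=(402,273),C=(543,283),D=(678,355),E=(97,365)).items(): print(n,q1(u,v,.054).round(4))
print('stand',q1(77,160,.064).round(4))
m=[q2(*p,.001) for p in [(152,38),(338,88),(280,352),(90,300)]]
print('mat',np.mean(m,0).round(4),np.degrees(np.arctan2(*((m[0]+m[1]-m[2]-m[3])[::-1]))))
bl,br=q2(128,252,.018),q2(243,300,.018);fl,fr=q2(190,82,.007),q2(307,128,.007)
b,f=(bl+br)/2,(fl+fr)/2
print('tray back,lip',b.round(4),f.round(4),np.linalg.norm(f-b),np.degrees(np.arctan2(*((f-b)[::-1]))),np.degrees(np.arctan2(*((bl-br)[::-1])))-90)
# box via full image color
hsv=cv2.cvtColor(c['image'],cv2.COLOR_BGR2HSV);k=cv2.inRange(hsv,(45,90,20),(80,255,255));k[:120]=0;k[220:]=0
ct=max(cv2.findContours(k,0,2)[0],key=cv2.contourArea);bx=cv2.boxPoints(cv2.minAreaRect(ct))
bb=[P(u,v,.055) for u,v in bx];print('box',np.round(bb,3).tolist(),np.mean(bb,0).round(4))
# mat (dark) minAreaRect irrelevant
```

```text
A [0.454  0.1327]
B [ 0.454  -0.0035]
C [ 0.4448 -0.1341]
D [ 0.3786 -0.257 ]
E [0.3697 0.275 ]
stand [0.5584 0.2996]
mat [ 0.5743 -0.3272] -15.05393416533618
tray back,lip [ 0.5122 -0.2996] [ 0.6368 -0.3522] 0.13526511715365538 -22.88892575068687 -23.140379114053374
box [[0.582, 0.067], [0.723, 0.034], [0.695, -0.072], [0.555, -0.038]] [ 0.6387 -0.0022]
```

move_arm:
  targets: "1 -1 0.5 -0.15;1 -1 0.5 -0.15;1 -1 0.5 -0.15;1 -1 0.5 -0.15;1 -1 0.5 -0.15;1 -1 0 -0.15;1 -1 0 -0.15;1 -1 0 -0.15;1 -1 0 -0.15;1 -1 0 -0.15"
  gripper: 40

```text
time_s: 0.98
tcp_pos: [0.4197, 0.3502, 0.2504]
ee_rot: [[0.919, -0.394, -0.0], [-0.394, -0.919, -0.0], [-0.0, 0.0, -1.0]]
wrist_force: [-0.4, 0.8, -0.4]
gripper_width: 0.471
gripper_force: 0.0
```

move_arm:
  targets: "0.5 -1 0 0;0.5 -1 0 0;0.5 -1 0 0;0.5 -1 0 0;0.5 -1 0 0;0.5 -1 0 0;0.5 -1 0 0;0.5 -1 0 0;0.5 -1 0 0;0.5 -1 0 0"

```text
time_s: 1.82
tcp_pos: [0.5441, 0.1004, 0.2503]
ee_rot: [[0.919, -0.394, -0.001], [-0.394, -0.919, -0.0], [-0.001, 0.0, -1.0]]
wrist_force: [0.8, -0.2, -0.3]
gripper_width: 0.461
gripper_force: 0.0
```

Run:
```python
from h import *
s=sense();c=snap('wrist','w1.png');print(np.round(c['hand_eye'],3).tolist(),c['fx'],s['tcp_pos'],s['joints'],w2pix(c,[.6387,0,.055],s),w2pix(c,[.5584,.2996,.064],s))
```

```text
[[0.001, 0.969, 0.246, 0.066], [1.0, -0.001, 0.001, 0.001], [0.001, 0.246, -0.969, -0.197], [0.0, 0.0, 0.0, 1.0]] 316.06150897808044 [0.54412604 0.10037015 0.25030537] [ 2.72291617e+01  1.28451153e+01 -3.69166423e+00 -1.44280886e-02
 -7.34927651e+01  3.95906351e+01] (np.float64(305.0312729055986), np.float64(57.950606187872125)) (np.float64(109.67951695955108), np.float64(217.7740386074244))
```

View pics/w1.png

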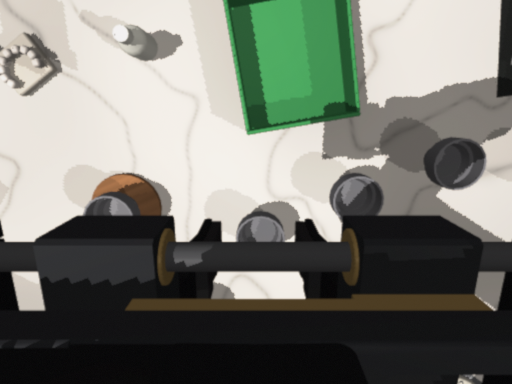

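```bash
cat > m1.py <<'E'
from h import *
R=[[.919,-.394,0],[-.394,-.919,0],[0,0,-1]]
s=dict(ee_rot=np.array(R),tcp_pos=np.array([.5441,.1004,.2503]))
c=capture('wrist')
for n,u,v,z in [('boxL',247,133,.055),('boxR',358,116,.055),('boxLtop',225,5,.055),('B',357,196,.054),('C',455,162,.054),('A',261,232,.054),('S',112,215,.064)]: print(n,pix2w(c,u,v,z,s).round(4))
a,b=pix2w(c,247,133,.055,s),pix2w(c,358,116,.055,s);d=(b-a)/np.linalg.norm(b-a);n=np.array([-d[1],d[0]])
print(np.linalg.norm(b-a),np.degrees(np.arctan2(n[1],n[0])),(a+b)/2+n*.08)
E
python3 m1.py
```

```text
boxL [0.5869 0.096 ]
boxR [ 0.5527 -0.0353]
boxLtop [0.7251 0.0622]
B [ 0.4579 -0.0021]
C [ 0.4515 -0.1292]
A [0.461  0.1308]
S [0.5606 0.295 ]
0.1356340146786625 -14.600569961306622 [0.64717461 0.0101746 ]
```

move_arm:
  targets: "-0.2 -1 0 0;-0.2 -1 0 0;-0.2 -1 0 0;-0.2 -1 0 0;-0.2 -1 0 0;-0.2 -1 0 0;-0.2 -1 0 0;-0.2 -1 0 0;-0.2 -1 0 0;-0.2 -1 0 0"

```text
time_s: 2.75
tcp_pos: [0.4934, -0.1488, 0.2504]
ee_rot: [[0.919, -0.393, -0.0], [-0.393, -0.919, 0.0], [-0.0, -0.0, -1.0]]
wrist_force: [0.6, 0.1, 0.4]
gripper_width: 0.458
gripper_force: 0.0
```

move_arm:
  targets: "-1 -1 0 0;-1 -1 0 0;-0.5 -1 0 0;0 -1 0 0;0 0 0 0"

```text
time_s: 3.17
tcp_pos: [0.4307, -0.2506, 0.2505]
ee_rot: [[0.918, -0.397, -0.0], [-0.397, -0.918, -0.001], [0.0, 0.001, -1.0]]
wrist_force: [-0.5, 0.3, 0.3]
gripper_width: 0.461
gripper_force: 0.0
```

Run:
```python
from h import *
s=sense();c=snap('wrist','w2.png');np.savez('w2.npz',R=s['ee_rot'],p=s['tcp_pos'])
```

```text
(no output)
```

View pics/w2.png

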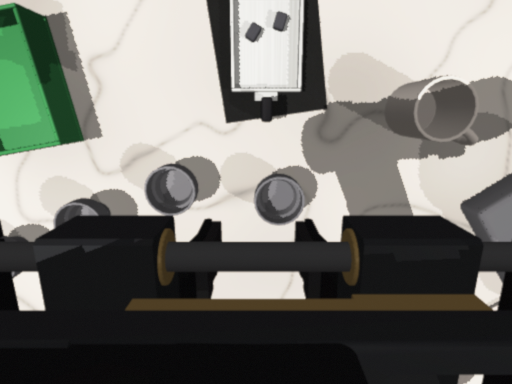

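```bash
cat > m2.py <<'E'
from h import *
d=np.load('w2.npz');s=dict(ee_rot=d['R'],tcp_pos=d['p']);c=capture('wrist')
print(s['tcp_pos'],W(c,s)[:3,3])
P=lambda u,v,z:pix2w(c,u,v,z,s)
for n,u,v,z in [('blkback',267,121,.048),('blkback0',267,121,.0),('blkfront',265,97,.048),('wallL',232,91,.018),('wallR',301,92,.018),('matL',227,122,.001),('matR',326,108,.001),('C',172,187,.054),('D',279,197,.054),('B',83,222,.054)]: print(n,P(u,v,z).round(4))
a,b=P(232,91,.018),P(301,92,.018);v=(b-a);n=np.array([-v[1],v[0]])/np.linalg.norm(v);print('tray',np.linalg.norm(v),np.degrees(np.arctan2(n[1],n[0])),'grip',(a+b)/2-n*.023)
a,b=P(227,122,.001),P(326,108,.001);v=(b-a);n=np.array([-v[1],v[0]])/np.linalg.norm(v);print('mat',np.linalg.norm(v),np.degrees(np.arctan2(n[1],n[0])),(a+b)/2+n*.1)
for z in (.048,0):print(w2pix(c,[.4914,-.2907,z],s))
E
python3 m2.py
```

```text
[ 0.43067798 -0.25059466  0.25052985] [ 0.49088619 -0.27727546  0.44764047]
blkback [ 0.4767 -0.2834]
blkback0 [ 0.4749 -0.2842]
blkfront [ 0.5038 -0.2923]
wallL [ 0.5286 -0.257 ]
wallR [ 0.4919 -0.3387]
matL [ 0.4956 -0.2329]
matR [ 0.459  -0.3649]
C [ 0.4491 -0.1396]
D [ 0.3826 -0.2603]
B [ 0.4533 -0.0104]
tray 0.08955685588852284 -24.13282066952651 grip [ 0.48925668 -0.28847018]
mat 0.1369328994496421 -15.501778184956322 [ 0.57367723 -0.32564477]
(np.float64(267.7748977336633), np.float64(107.2266702814947))
(np.float64(266.7070614146593), np.float64(107.75281115972612))
```

move_arm:
  targets: "0.6 -0.4 -1 0;0.6 -0.4 -1 0;0.6 -0.4 -1 0;0.57 -0.33 -1 0;0 0 -1 0;0 0 -1 0;0 0 -1 0;0 0 -0.6 0;0 0 0 0"

```text
time_s: 4.02
tcp_pos: [0.4883, -0.2841, 0.0566]
ee_rot: [[0.92, -0.393, -0.008], [-0.393, -0.92, 0.003], [-0.009, 0.0, -1.0]]
wrist_force: [-0.3, 0.3, 0.2]
gripper_width: 0.461
gripper_force: 0.0
```

Run:
```python
from h import *
s=sense();c=snap('wrist','w3.png');print(s['tcp_pos'],w2pix(c,[.49,-.289,.048],s))
```

```text
[ 0.4882844  -0.28413685  0.05656077] (np.float64(262.5033583809318), np.float64(206.72850631979122))
```

View pics/w3.png

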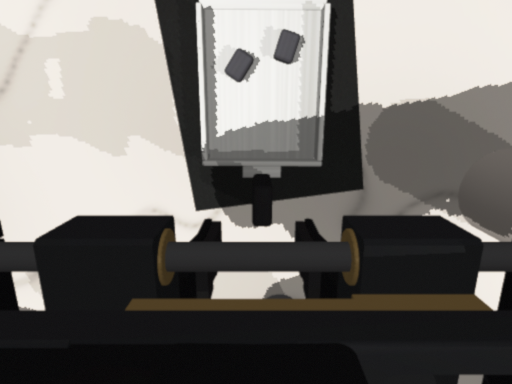

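move_arm:
  targets: "0.08 -0.2 -0.8 0;0 0 -0.78 0;0 0 0 0"

```text
time_s: 4.32
tcp_pos: [0.4915, -0.2903, 0.0193]
ee_rot: [[0.919, -0.394, -0.004], [-0.394, -0.919, 0.002], [-0.004, -0.0, -1.0]]
wrist_force: [-1.1, 0.6, 0.2]
gripper_width: 0.46
gripper_force: 0.0
```

move_arm:
  targets: "0 0 0 0;0 0 0 0;0 0 0 0;0 0 0 0;0 0 0 0;0 0 0 0"
  gripper: 5

```text
time_s: 4.82
tcp_pos: [0.493, -0.2916, 0.0217]
ee_rot: [[0.919, -0.394, 0.001], [-0.394, -0.919, -0.0], [0.001, -0.0, -1.0]]
wrist_force: [-0.6, -0.1, -0.5]
gripper_width: 0.107
gripper_force: 0.0
```

move_arm:
  targets: "0 0 0.2 0;0 0 0.4 0;0 0 0.4 0;0 0 0.2 0;0 0 0 0;0 0 0 0"

```text
time_s: 5.32
tcp_pos: [0.4931, -0.2916, 0.0518]
ee_rot: [[0.919, -0.394, 0.002], [-0.394, -0.919, -0.0], [0.002, -0.0, -1.0]]
wrist_force: [-0.6, -0.6, 0.2]
gripper_width: 0.055
gripper_force: 0.0
```

Run:
```python
from h import *
s=sense();c=snap('wrist','w4.png');print(s)
```

```text
{'time_s': 5.3167, 'joints': array([-1.44074615e+01,  2.46187653e+01, -1.72143517e+01, -7.60118293e-03,
       -4.80782002e+01,  8.12191591e+01]), 'joint_velocities': array([-0.05320041,  1.01421379, -0.76350271, -0.22497733,  0.19900324,
        0.03285587]), 'effort': array([ 1.51172932e-02, -3.81608391e+01,  1.54369032e+01,  3.38763379e+00,
        9.29523376e-02, -1.85929343e-04]), 'tcp_pos': array([ 0.49306484, -0.29162   ,  0.05184795]), 'ee_rot': array([[ 9.19179720e-01, -3.93835399e-01,  1.52369570e-03],
       [-3.93835434e-01, -9.19180922e-01, -2.89514023e-04],
       [ 1.51457288e-03, -3.33969936e-04, -9.99998797e-01]]), 'wrist_force': array([-0.63025975, -0.63186978,  0.18669886]), 'moment': array([0.04134057, 0.0392836 , 0.05687423]), 'gripper_force': 0.0, 'gripper_width': 0.05463661896575644}
```

View pics/w4.png

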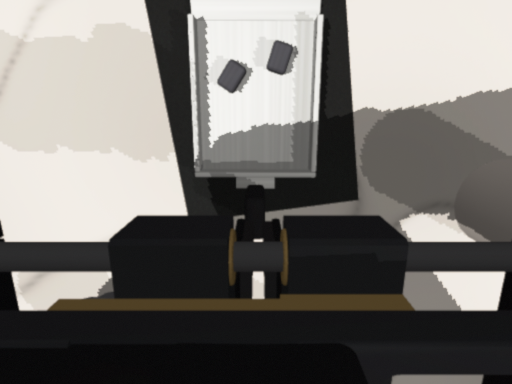

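move_arm:
  targets: "0 0 0 0;0 0 0 0;0 0 0 0;0 0 -0.6 0;0 0 -0.6 0;0 0 0 0"
  gripper: 40

```text
time_s: 5.87
tcp_pos: [0.4903, -0.2906, 0.0181]
ee_rot: [[0.919, -0.394, -0.006], [-0.394, -0.919, 0.002], [-0.006, 0.0, -1.0]]
wrist_force: [-1.0, -0.1, -0.2]
gripper_width: 0.412
gripper_force: 0.0
```

Run:
```python
from h import *
s=sense();a=capture('scene');t=capture('top');w=capture('wrist')
np.savez('g.npz',a=a['image'],t=t['image'],w=w['image'])
p=[.491,-.290,.04]
o=np.zeros((600,800,3),'uint8')
g=lambda i:np.clip(255*(i/255.)**.6,0,255).astype('uint8')
def crop(c,p,f,W_,H_):
    u,v=w2pix(c,p);w=int(W_/f);h=int(H_/f);x=int(u-w/2);y=int(v-h/2);print((u,v),(x,y));return cv2.resize(g(c['image'][y:y+h,x:x+w]),(W_,H_),interpolation=cv2.INTER_CUBIC)
o[:300,:400]=crop(a,p,5,400,300);o[:300,400:]=crop(t,p,5,400,300);o[300:,:400]=cv2.resize(w['image'],(400,300))
cv2.imwrite('pics/d1.png',o);print(s['tcp_pos'],s['gripper_width'],w2pix(w,s['tcp_pos'],s))
```

```text
(np.float64(226.5342202979782), np.float64(143.77049076909384)) (186, 113)
(np.float64(335.9659175554498), np.float64(210.42236609674256)) (295, 180)
[ 0.49032837 -0.29064449  0.01813007] 0.4123317772220014 (np.float64(256.8697175927303), np.float64(215.71023915387954))
```

View pics/d1.png

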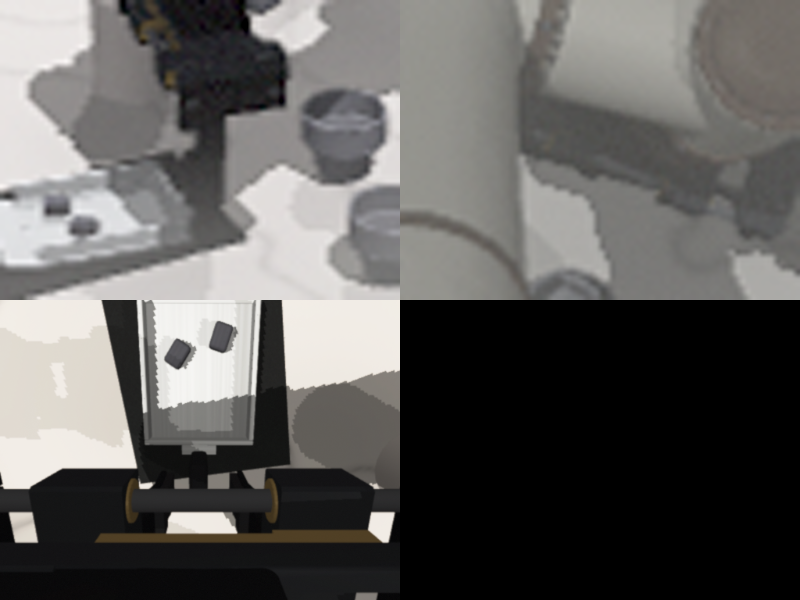

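Run:
```python
from h import *
c=capture('wrist')
def R(a): 
    a=np.radians(a);return np.array([[np.cos(a),np.sin(a),0],[np.sin(a),-np.cos(a),0],[0,0,-1]])
def go(s,L):
    P=[pix2w(c,u,v,.018,s) for u,v in L];n=P[1]-P[0];n=np.array([-n[1],n[0]])/np.linalg.norm(n);m=(P[0]+P[1])/2
    print(np.round(P,4).tolist(),'blk',(m-n*.023).round(4),'tcp',s['tcp_pos'][:2],'fwd off',((m-n*.023)-s['tcp_pos'][:2])@n,np.linalg.norm(P[1]-P[0]))
go(dict(ee_rot=R(-23.2),tcp_pos=np.array([.4883,-.2841,.0566])),[(203,163),(323,163)])
go(dict(ee_rot=R(-23.2),tcp_pos=np.array([.4931,-.2916,.0518])),[(193,175),(317,175)])
go(dict(ee_rot=R(-23.2),tcp_pos=np.array([.4903,-.2906,.0181])),[(189,182),(325,181)])
im=cv2.imread('pics/w4.png');print(capture('wrist')['cx'])
w=np.load('g.npz')['w'];o=np.hstack([cv2.resize(x[140:320,160:360],None,fx=2,fy=3) for x in (im,w)]);o=np.clip(255*(o/255.)**.4,0,255).astype('uint8');cv2.imwrite('pics/d2.png',o)
```

```text
[[0.5307, -0.2581], [0.4952, -0.341]] blk [ 0.4918 -0.2905] tcp [ 0.4883 -0.2841] fwd off 0.005759707716998612 0.09020748318594508
[[0.5307, -0.2559], [0.4944, -0.3407]] blk [ 0.4914 -0.2892] tcp [ 0.4931 -0.2916] fwd off -0.002477128604568777 0.09218562708772489
[[0.5281, -0.2597], [0.4946, -0.3397]] blk [ 0.4901 -0.2908] tcp [ 0.4903 -0.2906] fwd off -7.781447393274153e-05 0.08679818992690923
257.83861830077205
```

View pics/d2.png

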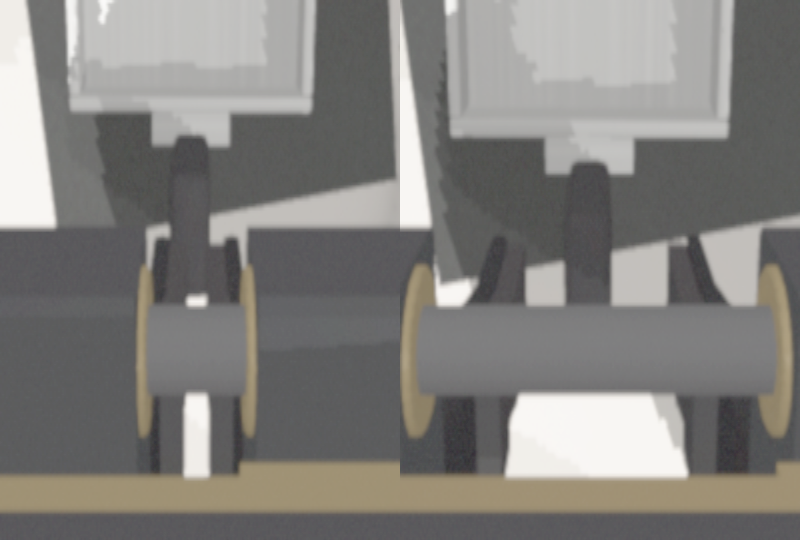

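move_arm:
  targets: "0 0 0 0;0 0 0 0;0 0 0 0;0 0 0 0;0 0 0 0;0 0 0 0;0 0 0 0;0 0 0 0;0 0 0 0"
  gripper: 0

```text
time_s: 6.87
tcp_pos: [0.4927, -0.2915, 0.021]
ee_rot: [[0.919, -0.394, -0.0], [-0.394, -0.919, -0.0], [-0.0, 0.0, -1.0]]
wrist_force: [-0.0, 0.0, 0.3]
gripper_width: 0.007
gripper_force: 0.0
```

Run:
```python
from h import *
s=sense();print(s['gripper_width'],s['gripper_force'],s['tcp_pos'],s['moment'],s['wrist_force'])
```

```text
0.006506461956620237 0.0 [ 0.49269881 -0.29154591  0.0210115 ] [-0.01490591  0.02712182 -0.00525897] [-0.00235993  0.00162236  0.30649583]
```

Run:
```python
from h import *
a=capture('scene');w=capture('wrist');t=capture('top')
g=lambda i:np.clip(255*(i/255.)**.45,0,255).astype('uint8')
x=cv2.resize(g(w['image'][140:320,160:360]),(400,540),interpolation=cv2.INTER_CUBIC)
y=cv2.resize(g(a['image'][105:175,195:245]),(400,540),interpolation=cv2.INTER_CUBIC)
cv2.imwrite('pics/d3.png',np.hstack([x,y]));print(w2pix(a,[.4927,-.2915,.021]),w2pix(a,[.4927,-.2915,.09]))
```

```text
(np.float64(226.02699148873103), np.float64(148.22457266935052)) (np.float64(225.60286581809515), np.float64(131.67656588255838))
```

View pics/d3.png

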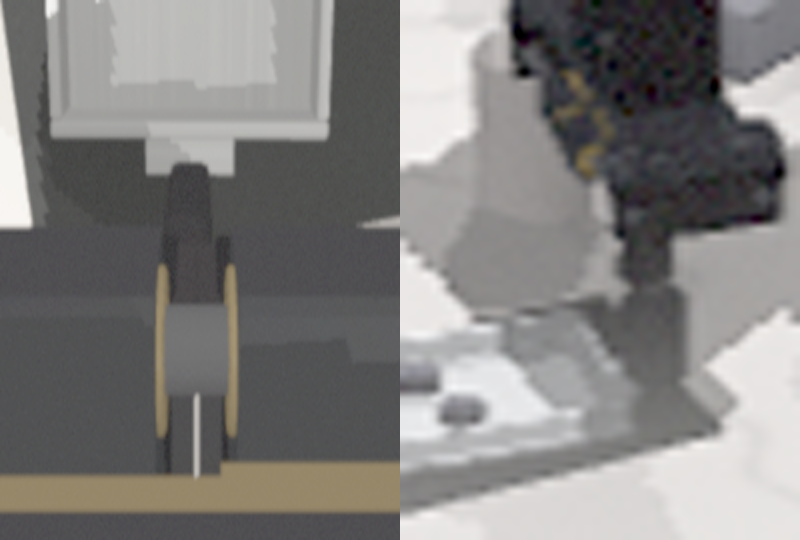

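move_arm:
  targets: "0 0 -0.1 0;0 0 0 0"

```text
time_s: 7.18
tcp_pos: [0.4924, -0.2914, 0.0181]
ee_rot: [[0.919, -0.394, -0.001], [-0.394, -0.919, 0.0], [-0.001, -0.0, -1.0]]
wrist_force: [0.1, -0.4, -0.1]
gripper_width: 0.005
gripper_force: 0.0
```

move_arm:
  targets: "0 0 -0.1 0;0 0 0 0"

```text
time_s: 7.35
tcp_pos: [0.4924, -0.2914, 0.0155]
ee_rot: [[0.919, -0.394, -0.001], [-0.394, -0.919, 0.0], [-0.001, 0.0, -1.0]]
wrist_force: [0.4, -1.1, -0.2]
gripper_width: 0.004
gripper_force: 0.0
```

move_arm:
  targets: "0 0 -0.1 0;0 0 0 0"

```text
time_s: 7.52
tcp_pos: [0.493, -0.2917, 0.014]
ee_rot: [[0.919, -0.393, 0.0], [-0.393, -0.919, -0.0], [0.001, 0.0, -1.0]]
wrist_force: [-0.3, 1.5, 3.0]
gripper_width: 0.008
gripper_force: 1.9
```

move_arm:
  targets: "0 0 -0.1 0;0 0 0 0"

```text
time_s: 7.68
tcp_pos: [0.4931, -0.2917, 0.0139]
ee_rot: [[0.92, -0.392, 0.0], [-0.392, -0.92, -0.001], [0.001, 0.001, -1.0]]
wrist_force: [-4.3, 2.8, 16.7]
gripper_width: 0.002
gripper_force: 8.3
```

move_arm:
  targets: "0 0 -0.1 0;0 0 0 0"

```text
time_s: 7.85
tcp_pos: [0.4931, -0.2917, 0.0137]
ee_rot: [[0.92, -0.392, 0.001], [-0.392, -0.92, -0.002], [0.001, 0.001, -1.0]]
wrist_force: [-8.8, 7.0, 29.9]
gripper_width: 0.011
gripper_force: 14.8
```

Run:
```python
from h import *
s=sense();print(s['tcp_pos'],s['wrist_force'],s['moment'],s['joints'])
a=capture('scene');w=capture('wrist')
g=lambda i:np.clip(255*(i/255.)**.45,0,255).astype('uint8')
x=cv2.resize(g(w['image'][140:320,160:360]),(400,540),interpolation=cv2.INTER_CUBIC)
y=cv2.resize(g(a['image'][105:175,195:245]),(400,540),interpolation=cv2.INTER_CUBIC)
cv2.imwrite('pics/d4.png',np.hstack([x,y]))
```

```text
[ 0.493096   -0.29173833  0.01374679] [-8.83893564  7.02730313 29.86436409] [ 2.23761382  2.5143099  -0.03706365] [-14.3614928   27.46969435 -19.3034644    0.12647635 -43.17154058
  81.21818769]
```

move_arm:
  targets: "0 0 0.1 0;0 0 0.1 0;0 0 0.5 0;0 0 0.5 0;0 0 0 0;0 0 0 0"

```text
time_s: 8.45
tcp_pos: [0.493, -0.2916, 0.0385]
ee_rot: [[0.919, -0.394, 0.001], [-0.394, -0.919, -0.0], [0.001, -0.0, -1.0]]
wrist_force: [0.1, -0.2, 0.3]
gripper_width: 0.006
gripper_force: 0.0
```

move_arm:
  targets: "0 0 0 0;0 0 0 0;0 0 0 0;0 0 0 0;0 0 0 0;0 0 0 0"
  gripper: 40

```text
time_s: 8.95
tcp_pos: [0.4926, -0.2915, 0.0383]
ee_rot: [[0.919, -0.394, -0.0], [-0.394, -0.919, 0.0], [-0.0, 0.0, -1.0]]
wrist_force: [0.0, 0.2, 1.1]
gripper_width: 0.374
gripper_force: 0.0
```

move_arm:
  targets: "0.08 0 -0.6 0;0 0 -0.6 0;0 0 -0.4 0;0 0 -0.2 0;0 0 0 0;0 0 0 0"

```text
time_s: 9.45
tcp_pos: [0.4949, -0.2917, -0.0064]
ee_rot: [[0.919, -0.394, -0.0], [-0.394, -0.919, -0.0], [-0.0, 0.0, -1.0]]
wrist_force: [-0.2, 1.0, -0.7]
gripper_width: 0.456
gripper_force: 0.0
```

Fingertips really sit about 34 mm short of the reported TCP; go a little deeper and close.

move_arm:
  targets: "-0.08 0 -0.2 0;0 0 -0.2 0;0 0 0 0"

```text
time_s: 9.7
tcp_pos: [0.492, -0.2913, -0.0171]
ee_rot: [[0.919, -0.394, -0.001], [-0.394, -0.919, 0.001], [-0.001, -0.0, -1.0]]
wrist_force: [-0.2, -0.2, 0.2]
gripper_width: 0.462
gripper_force: 0.0
```

move_arm:
  targets: "0 0 0 0;0 0 0 0;0 0 0 0;0 0 0 0;0 0 0 0;0 0 0 0;0 0 0 0;0 0 0 0"
  gripper: 0

```text
time_s: 10.37
tcp_pos: [0.4929, -0.2916, -0.0162]
ee_rot: [[0.919, -0.394, 0.0], [-0.394, -0.919, -0.0], [0.0, -0.0, -1.0]]
wrist_force: [-0.2, 0.7, 1.5]
gripper_width: 0.161
gripper_force: 30.0
```

```bash
cat > tr.py <<'E'
from h import *
def tray():
    im=capture('wrist')['image'];g=cv2.cvtColor(im,cv2.COLOR_BGR2GRAY)[:215]
    t=g[5:150,190:335]; r={}
    d=(t<75).astype('uint8');n,l,st,ce=cv2.connectedComponentsWithStats(d)
    print('dark blobs',[(int(a[4]),(c+[190,5]).round().tolist()) for a,c in zip(st[1:],ce[1:]) if 40<a[4]<900 and a[0]>0 and a[1]>0 and a[0]+a[2]<145])
    return im
E
python3 -c "
from tr import *
im=tray();cv2.imwrite('pics/t0.png',im)"
```

```text
dark blobs [(246, [294.0, 44.0]), (350, [228.0, 67.0])]
```

move_arm:
  targets: "0 0 0.1 0;0 0 0.2 0;0 0 0.3 0;0 0 0.3 0;0 0 0.3 0;0 0 0.2 0;0 0 0.1 0;0 0 0 0;0 0 0 0"

```text
time_s: 11.17
tcp_pos: [0.4926, -0.2915, 0.0212]
ee_rot: [[0.919, -0.394, 0.0], [-0.394, -0.919, 0.0], [0.0, -0.0, -1.0]]
wrist_force: [0.2, 0.8, -1.5]
gripper_width: 0.157
gripper_force: 30.0
```

```bash
python3 -c "
from tr import *
im=tray();cv2.imwrite('pics/t1.png',im)
a=cv2.cvtColor(cv2.imread('pics/t0.png'),6)[:210,150:370];b=cv2.cvtColor(im,6)[:210,150:370]
W_=np.eye(2,3,dtype='f4');print(cv2.findTransformECC(a,b,W_,cv2.MOTION_AFFINE)) 
s=sense();print(s['wrist_force'],s['moment'])"
```

```text
dark blobs [(245, [293.0, 44.0]), (361, [229.0, 67.0])]
(0.8955598193763774, array([[ 0.989891  ,  0.01532676, -0.17261273],
       [ 0.0212637 ,  0.9907736 , -1.9053904 ]], dtype=float32))
[ 0.53929254 -0.16703649 -0.8198689 ] [ 0.01875502  0.14634161 -0.01348601]
```

move_arm:
  targets: "0.06 0.3 0.2 0.1;0.06 0.6 0.3 0.1;0.06 0.9 0.4 0.1;0.06 1 0.4 0.1;0.06 1 0.4 0.1;0.06 1 0.3 0.1;0.06 1 0.12 0.1;0.06 1 0 0.1;0.06 1 0 0.1;0.06 1 0 0.1"

```text
time_s: 12.05
tcp_pos: [0.5074, -0.0699, 0.0743]
ee_rot: [[0.95, -0.311, -0.0], [-0.311, -0.95, 0.0], [-0.0, -0.0, -1.0]]
wrist_force: [0.7, -0.7, -2.1]
gripper_width: 0.159
gripper_force: 30.0
```

move_arm:
  targets: "0.12 1 0 0.15;0.12 1 0 0.15;0.12 0.9 0 0.15;0.12 0.7 0 0.15;0.1 0.5 0 0.1;0.06 0.3 0 0.06;0 0.14 0 0;0 0 0 0;0 0 0 0"

```text
time_s: 12.8
tcp_pos: [0.5233, 0.0414, 0.0739]
ee_rot: [[0.968, -0.249, -0.001], [-0.249, -0.968, -0.0], [-0.001, 0.0, -1.0]]
wrist_force: [0.1, 0.2, -1.0]
gripper_width: 0.161
gripper_force: 30.0
```

```bash
python3 -c "
from tr import *
s=sense();im=tray();print(s['tcp_pos'],s['moment'],s['ee_rot'][:2,0])
t=capture('top');g=lambda i:np.clip(255*(i/255.)**.5,0,255).astype('uint8')
o=np.hstack([cv2.resize(g(t['image'][120:220,200:300]),(390,390),interpolation=2),cv2.resize(im,(405,304))[:304].repeat(1,0) if 0 else cv2.resize(im,(405,390))])
cv2.imwrite('pics/e1.png',o)"
```

```text
dark blobs [(325, [296.0, 42.0]), (831, [229.0, 62.0])]
[0.52331647 0.04144252 0.07389332] [ 0.03241133  0.06177476 -0.01768559] [ 0.96849132 -0.24904645]
```

View pics/e1.png

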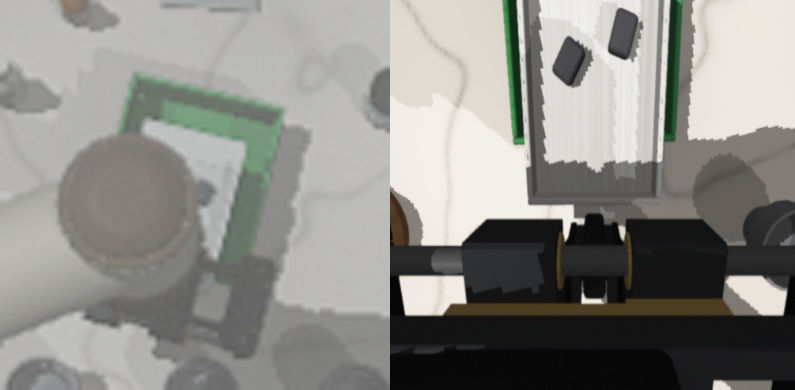

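move_arm:
  targets: "0 0 -0.3 0;0 0 -0.4 0;0 0 -0.3 0;0 0 0 0;-1 0.26 0 0;-1 0.26 0 0;0 0 0 0;0 0 0 0"

```text
time_s: 13.57
tcp_pos: [0.4728, 0.0549, 0.049]
ee_rot: [[0.969, -0.247, -0.0], [-0.247, -0.969, -0.0], [-0.0, 0.0, -1.0]]
wrist_force: [0.8, -0.3, -2.0]
gripper_width: 0.164
gripper_force: 30.0
```

```bash
python3 -c "
from tr import *
im=tray();s=sense();print(s['tcp_pos'],s['wrist_force'],s['moment'])"
```

```text
dark blobs [(323, [298.0, 41.0]), (704, [231.0, 62.0])]
[0.47414449 0.05516355 0.04930526] [ 0.27306985  0.58648876 -1.71521592] [0.07202388 0.03603683 0.0170415 ]
```

move_arm:
  targets: "0.2 -0.05 0 0;0.4 -0.1 0 0;0.5 -0.13 0 0;0.5 -0.13 0 0;0.4 -0.12 0 0;0.3 -0.08 0 0;0.2 -0.05 0 0;0.1 -0.02 0 0;0 0 -0.2 0;0 0 -0.2 0"

```text
time_s: 14.45
tcp_pos: [0.5385, 0.038, 0.0388]
ee_rot: [[0.969, -0.249, 0.0], [-0.249, -0.969, 0.0], [-0.0, -0.0, -1.0]]
wrist_force: [-0.8, 0.1, 3.4]
gripper_width: 0.158
gripper_force: 30.0
```

```bash
python3 -c "
from tr import *
im=tray();s=sense();print(s['tcp_pos'],s['wrist_force'],s['moment'])
# green box rim near edge in wrist image, columns left & right of tray
h=cv2.cvtColor(im,40);k=cv2.inRange(h,(45,90,20),(80,255,255));
ys,xs=np.nonzero(k);print(xs.min(),xs.max(),ys.max());c=capture('wrist')
for lo,hi in((140,200),(320,400)):
  m=(xs>lo)&(xs<hi)
  if m.any():
    v=ys[m].max();u=xs[m][ys[m]==v].mean();w=pix2w(c,u,v,.055,s);d=w-s['tcp_pos'][:2];print(u,v,w,'ahead',d@s['ee_rot'][:2,0],'lat',d@s['ee_rot'][:2,1])"
```

```text
dark blobs [(331, [298.0, 41.0]), (866, [230.0, 61.0])]
[0.53835757 0.03802336 0.03839678] [ 0.61532703  0.75277957 -0.54390445] [ 0.0284886  -0.0596307   0.01167574]
121 391 173
156.0 173 [0.58339353 0.08698909] ahead 0.03149046599626953 lat -0.05860229742528401
360.0 170 [ 0.55587685 -0.02799363] ahead 0.03333917863662904 lat 0.05961264993005449
```

move_arm:
  targets: "0 0 0 0;0 0 0 0;0 0 0 0;0 0 0.1 0;0 0 0.1 0;0 0 0.1 0;0 0 0.1 0;0 0 0.1 0;0 0 0.1 0;0 0 0 0"
  gripper: 22

```text
time_s: 15.38
tcp_pos: [0.5392, 0.0381, 0.0547]
ee_rot: [[0.969, -0.248, 0.001], [-0.248, -0.969, 0.0], [0.001, -0.001, -1.0]]
wrist_force: [0.5, 0.5, -0.2]
gripper_width: 0.252
gripper_force: 0.0
```

```bash
python3 -c "
from tr import *
im=tray();s=sense();print(s['tcp_pos'],s['wrist_force'],s['gripper_width'])
a=capture('scene');g=lambda i:np.clip(255*(i/255.)**.6,0,255).astype('uint8')
u,v=map(int,w2pix(a,[.6,.02,.06]));cv2.imwrite('pics/f1.png',np.hstack([cv2.resize(g(a['image'][v-45:v+45,u-50:u+50]),(420,378),interpolation=2),cv2.resize(im,(378,378))]))"
```

```text
dark blobs []
[0.53897382 0.03801902 0.05446437] [-0.15343977  0.39005083 -0.77081711] 0.2518045095170792
```

View pics/f1.png

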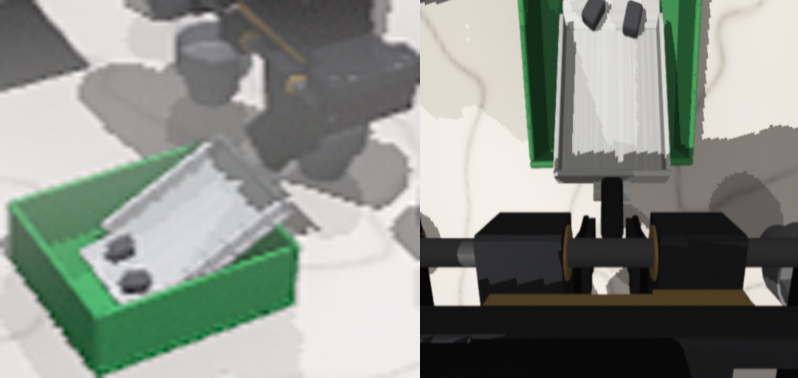

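move_arm:
  targets: "0.2 -0.05 0 0;0.22 -0.06 -0.05 0;0.2 -0.05 -0.1 0;0 0 0 0;0 0 0 0"

```text
time_s: 15.9
tcp_pos: [0.5543, 0.0337, 0.0497]
ee_rot: [[0.968, -0.249, -0.001], [-0.249, -0.968, -0.0], [-0.001, 0.001, -1.0]]
wrist_force: [-0.3, 0.4, 0.0]
gripper_width: 0.253
gripper_force: 0.0
```

move_arm:
  targets: "0 0 0 0;0 0 0 0;0 0 0 0;0 0 0 0;0 0 0 0"
  gripper: 0

```text
time_s: 16.32
tcp_pos: [0.5541, 0.0339, 0.0503]
ee_rot: [[0.969, -0.248, -0.0], [-0.248, -0.969, -0.0], [-0.0, 0.0, -1.0]]
wrist_force: [0.1, -1.2, -0.6]
gripper_width: 0.156
gripper_force: 30.0
```

move_arm:
  targets: "0 0 0.2 0;0 0 0.4 0;0 0 0.5 0;0 0 0.4 0;0 0 0.2 0;0 0 0 0;0 0 0 0"

```text
time_s: 16.9
tcp_pos: [0.5541, 0.0341, 0.0931]
ee_rot: [[0.969, -0.249, 0.0], [-0.249, -0.969, 0.001], [0.0, -0.001, -1.0]]
wrist_force: [-0.0, -0.2, -1.4]
gripper_width: 0.157
gripper_force: 30.0
```

```bash
cat >> tr.py <<'E'
def ing():
    im=capture('wrist')['image'];g=cv2.cvtColor(im,6)[:150,175:350]
    n,l,st,ce=cv2.connectedComponentsWithStats((g<75).astype('uint8'))
    print([(a[:4].tolist(),int(a[4])) for a in st[1:] if a[4]>40]); return im
E
python3 -c "
from tr import *
im=ing();cv2.imwrite('pics/t3.png',im);s=sense();print(s['tcp_pos'],s['wrist_force'],s['gripper_width'])"
```

```text
[([0, 0, 33, 150], 1853), ([150, 0, 25, 150], 2421), ([44, 13, 31, 38], 322), ([99, 24, 26, 33], 259), ([14, 46, 8, 104], 350)]
[0.55373132 0.03392054 0.09253961] [-0.75851426  0.07023786 -1.3385634 ] 0.16001153576807356
```

move_arm:
  targets: "-1 0.26 0 0;1 -0.26 0 0;-1 0.26 0 0;1 -0.26 0 0;-1 0.26 0 0;1 -0.26 0 0;-1 0.26 0 0;0 0 0 0;0 0 0 0"

```text
time_s: 17.7
tcp_pos: [0.5281, 0.0403, 0.0917]
ee_rot: [[0.969, -0.248, -0.003], [-0.248, -0.969, -0.001], [-0.002, 0.002, -1.0]]
wrist_force: [-0.0, 1.1, -1.5]
gripper_width: 0.154
gripper_force: 30.0
```

```bash
python3 -c "
from tr import *
im=ing();s=sense();print(s['tcp_pos'],s['wrist_force'],s['gripper_width'])"
```

```text
[([0, 0, 32, 141], 1705), ([34, 0, 35, 13], 357), ([112, 0, 8, 13], 91), ([151, 0, 24, 144], 2303), ([14, 45, 8, 105], 352)]
[0.52910254 0.0404323  0.09244083] [ 0.75355382 -0.06108161 -0.01674744] 0.15949156095829345
```

move_arm:
  targets: "1 -0.26 0 0;-1 0.26 0 0;1 -0.26 0 0;-1 0.26 0 0;1 -0.26 0 0;-1 0.26 0 0;1 -0.26 0 0;-1 0.26 0 0;0 0 0 0;0 0 0 0"

```text
time_s: 18.58
tcp_pos: [0.5292, 0.0405, 0.0927]
ee_rot: [[0.969, -0.248, -0.0], [-0.248, -0.969, -0.0], [0.0, 0.0, -1.0]]
wrist_force: [-0.3, -0.6, -1.3]
gripper_width: 0.159
gripper_force: 30.0
```

```bash
python3 -c "
from tr import *
im=ing();s=sense();print(s['tcp_pos'],s['wrist_force'],s['moment']);cv2.imwrite('pics/t4.png',im)
g=cv2.cvtColor(im,6);print('gray rows 0-30 at cols', [g[3:30:6,c].tolist() for c in (215,225,235,250,260,275,285,290)])"
```

```text
[([0, 0, 33, 142], 1643), ([35, 0, 35, 11], 268), ([112, 0, 9, 11], 80), ([151, 0, 24, 146], 2286), ([13, 45, 9, 105], 359)]
[0.53001294 0.04057357 0.0932705 ] [ 0.35365185  0.62264712 -1.64468667] [ 0.00892914 -0.02020013 -0.03107455]
gray rows 0-30 at cols [[76, 64, 224, 229, 230], [73, 71, 225, 230, 230], [36, 29, 225, 230, 230], [119, 120, 226, 231, 230], [120, 119, 226, 231, 231], [75, 76, 226, 231, 231], [82, 82, 227, 230, 231], [53, 54, 227, 230, 231]]
```

move_arm:
  targets: "0 0 0.5 0;0 0 1 0;0 0 1 0;0 -0.5 0.5 0;0 -1 0 0;0 -1 0 0;0 -1 0 0;0 -1 0 0;0 -1 0 0;0 -1 0 0"

```text
time_s: 19.47
tcp_pos: [0.5301, -0.1235, 0.1688]
ee_rot: [[0.969, -0.248, 0.003], [-0.248, -0.969, -0.0], [0.002, -0.001, -1.0]]
wrist_force: [0.1, 1.0, -1.5]
gripper_width: 0.159
gripper_force: 30.0
```

move_arm:
  targets: "0 -1 0 0;0 -1 0 0;0 -1 0 0;0 -1 0 0;-0.1 -1 0 0;-0.1 -1 0 0;-0.1 -1 0 0;0 -0.6 0 0;0 0 0 0;0 0 0 0"

```text
time_s: 20.3
tcp_pos: [0.5219, -0.3127, 0.1678]
ee_rot: [[0.968, -0.25, 0.001], [-0.25, -0.968, 0.0], [0.001, -0.0, -1.0]]
wrist_force: [-0.4, 0.6, -1.7]
gripper_width: 0.159
gripper_force: 30.0
```

```bash
python3 -c "
from tr import *
s=sense();print(s['tcp_pos'],s['ee_rot'][:2,0]);im=ing()
t=capture('top')['image'];b=t[135:195,222:278];h=cv2.cvtColor(b,40);k=cv2.inRange(h,(45,80,15),(80,255,255));
k2=cv2.morphologyEx(k,cv2.MORPH_CLOSE,np.ones((9,9)))&~k;k2=cv2.erode(k2,None)
n,l,st,ce=cv2.connectedComponentsWithStats(k2);print(st[1:].tolist())
np.save('box.npy',b)"
```

```text
[ 0.52188012 -0.31274012  0.16784484] [ 0.96824221 -0.2500135 ]
[([13, 45, 9, 105], 333), ([150, 133, 4, 17], 55)]
[[4, 7, 17, 39, 221], [22, 9, 12, 3, 12], [35, 12, 13, 4, 19], [19, 23, 4, 2, 6], [32, 25, 3, 4, 11], [0, 35, 3, 10, 18], [37, 57, 3, 3, 7]]
```

move_arm:
  targets: "0 0 -0.6 0;0 0 -1 0;0 0 -1 0;0 0 -1 0;0 0 -0.6 0;0 0 -0.4 0;0 0 -0.2 0;0 0 -0.2 0;0 0 0 0"

```text
time_s: 21.15
tcp_pos: [0.5223, -0.3118, 0.0429]
ee_rot: [[0.969, -0.248, 0.001], [-0.248, -0.969, -0.0], [0.001, 0.0, -1.0]]
wrist_force: [0.4, -0.1, -1.3]
gripper_width: 0.16
gripper_force: 30.0
```

move_arm:
  targets: "-0.1 0.03 -0.2 0;-0.1 0.03 -0.2 0;-0.1 0.03 -0.2 0;0 0 0 0"

```text
time_s: 21.48
tcp_pos: [0.514, -0.3098, 0.0276]
ee_rot: [[0.969, -0.249, 0.001], [-0.249, -0.969, -0.0], [0.001, -0.0, -1.0]]
wrist_force: [0.2, 0.1, 2.2]
gripper_width: 0.16
gripper_force: 30.0
```

move_arm:
  targets: "-0.1 0.03 -0.2 0;-0.1 0.03 -0.2 0;-0.1 0.03 -0.2 0;0 0 0 0"

```text
time_s: 21.82
tcp_pos: [0.506, -0.3072, 0.0116]
ee_rot: [[0.969, -0.249, -0.001], [-0.249, -0.969, 0.001], [-0.001, -0.0, -1.0]]
wrist_force: [0.9, 0.4, 1.8]
gripper_width: 0.157
gripper_force: 30.0
```

move_arm:
  targets: "-0.05 0.01 -0.2 0;-0.05 0.01 -0.2 0;-0.03 0 -0.2 0;0 0 -0.2 0;0 0 0 0"

```text
time_s: 22.23
tcp_pos: [0.5025, -0.3067, -0.0086]
ee_rot: [[0.969, -0.249, -0.002], [-0.249, -0.969, 0.001], [-0.002, -0.0, -1.0]]
wrist_force: [-1.1, 0.4, 2.2]
gripper_width: 0.16
gripper_force: 30.0
```

move_arm:
  targets: "0 0 -0.1 0;0 0 -0.1 0;0 0 0 0"

```text
time_s: 22.48
tcp_pos: [0.5035, -0.307, -0.0126]
ee_rot: [[0.969, -0.248, -0.0], [-0.248, -0.969, 0.0], [-0.0, -0.0, -1.0]]
wrist_force: [0.2, -0.3, 1.8]
gripper_width: 0.163
gripper_force: 30.0
```

move_arm:
  targets: "0 0 -0.08 0;0 0 0 0"

```text
time_s: 22.65
tcp_pos: [0.5037, -0.3071, -0.0143]
ee_rot: [[0.969, -0.248, 0.0], [-0.248, -0.969, -0.0], [0.0, 0.0, -1.0]]
wrist_force: [-0.3, -0.7, 1.0]
gripper_width: 0.158
gripper_force: 30.0
```

move_arm:
  targets: "0 0 0 0;0 0 0 0;0 0 0 0;0 0 0.2 0;0 0 0.6 0;0 0 1 0;0 0 1 0;0 0 1 0;0 0 0.2 0"
  gripper: 32

```text
time_s: 23.4
tcp_pos: [0.5063, -0.3083, 0.091]
ee_rot: [[0.969, -0.247, 0.008], [-0.247, -0.969, -0.004], [0.009, 0.002, -1.0]]
wrist_force: [-0.2, -0.1, 0.5]
gripper_width: 0.37
gripper_force: 0.0
```

move_arm:
  targets: "-0.7 0.2 0.7 0;-0.8 0.2 0.8 0;-0.8 0.2 0.8 0;-0.8 0.2 0.8 0;-0.8 0.2 0.8 0;-0.8 0.2 0.8 0;-0.8 0.2 0.8 0;-0.5 0.2 0.5 0;0 0 0 0;0 0 0 0"
  gripper: 86

```text
time_s: 24.23
tcp_pos: [0.3535, -0.2669, 0.2364]
ee_rot: [[0.969, -0.249, 0.003], [-0.249, -0.969, -0.0], [0.003, -0.0, -1.0]]
wrist_force: [0.3, 0.1, 0.1]
gripper_width: 0.974
gripper_force: 0.0
```

```bash
cat > cups.py <<'E'
from h import *
def rims(im,r0,r1,mask=None,p2=18):
    g=cv2.medianBlur(cv2.cvtColor(im,6),3)
    c=cv2.HoughCircles(g,cv2.HOUGH_GRADIENT,1.0,25,param1=120,param2=p2,minRadius=r0,maxRadius=r1)
    return [] if c is None else c[0]
def wrist(z=.054,f=None):
    s=sense();c=capture('wrist');M=W(c,s);Z=M[2,3]-z;r=c['fx']*.0325/Z
    if f: cv2.imwrite('pics/'+f,c['image'])
    im=c['image'].copy();im[212:]=im[211]
    for u,v,q in rims(im,int(r*.9),int(r*1.12)+1)[:8]: print('px',(round(u),round(v),round(q,1)),pix2w(c,u,v,z,s).round(4))
    return s,c
E
python3 - <<'E'
from cups import *
s,c=wrist(f='w6.png');print(s['tcp_pos'],s['gripper_width'])
im=c['image'];h=cv2.cvtColor(im,40)
tr=((h[...,1]<40)&(h[...,2]>150)).astype('uint8')
# black mat region contour, tray inside
dk=(h[...,2]<60).astype('uint8');dk[215:]=0
ct=[x for x in cv2.findContours(dk,0,2)[0] if cv2.contourArea(x)>800]
for x in ct:
    R=cv2.minAreaRect(x);print('dark',[pix2w(c,u,v,.001,s).round(3).tolist() for u,v in cv2.boxPoints(R)],np.round(cv2.boxPoints(R)).tolist())
for f,p,yaw in(('w2.png',[.4307,-.2506,.2505],-23.4),):
    print('w2 check');
    for q in rims(cv2.imread('pics/'+f),23,29)[:8]: print(q)
E
```

```text
px (132, 120, np.float32(29.3)) [ 0.445  -0.1378]
px (24, 144, np.float32(24.9)) [ 0.4506 -0.0032]
px (436, 70, np.float32(30.4)) [ 0.4127 -0.4904]
px (396, 82, np.float32(27.1)) [ 0.4111 -0.4449]
px (244, 152, np.float32(24.9)) [ 0.3771 -0.2567]
[ 0.35345784 -0.26689172  0.23642772] 0.9738524910399542
dark [[0.255, -0.5], [0.274, -0.605], [0.239, -0.616], [0.219, -0.51]] [[436.0, 188.0], [511.0, 157.0], [520.0, 179.0], [445.0, 211.0]]
dark [[0.49, 0.064], [0.489, 0.012], [0.423, 0.023], [0.424, 0.077]] [[-7.0, 125.0], [30.0, 115.0], [42.0, 165.0], [6.0, 174.0]]
dark [[0.563, -0.252], [0.53, -0.383], [0.459, -0.368], [0.494, -0.231]] [[203.0, 0.0], [314.0, 0.0], [314.0, 63.0], [203.0, 63.0]]
dark [[0.625, -0.01], [0.612, -0.063], [0.555, -0.038], [0.569, 0.017]] [[-0.0, 0.0], [44.0, 0.0], [44.0, 54.0], [0.0, 54.0]]
w2 check
[279.5 198.5  25.8]
[169.5 190.5  23.9]
[446.5 105.5  28.4]
[ 77.5 227.5  25.1]
```

move_arm:
  targets: "0.25 0.09 -1 0;0.25 0.09 -1 0;0.25 0.09 -1 0;0.27 0.09 -1 0;0 0 -1 0;0 0 -1 0;0 0 -1 0;0 0 -1 0;0 0 -0.7 0;0 0 -0.5 0"

```text
time_s: 25.12
tcp_pos: [0.3771, -0.2574, 0.0021]
ee_rot: [[0.969, -0.249, -0.006], [-0.249, -0.969, 0.002], [-0.007, -0.0, -1.0]]
wrist_force: [0.6, -1.1, 0.4]
gripper_width: 0.989
gripper_force: 0.0
```

move_arm:
  targets: "0 0 -0.3 0;0 0 -0.12 0;0 0 0 0"

```text
time_s: 25.37
tcp_pos: [0.3785, -0.2579, -0.0059]
ee_rot: [[0.969, -0.248, -0.003], [-0.248, -0.969, 0.001], [-0.003, 0.0, -1.0]]
wrist_force: [0.8, 0.1, -0.7]
gripper_width: 0.988
gripper_force: 0.0
```

move_arm:
  targets: "0 0 0 0;0 0 0 0;0 0 0 0;0 0 0 0;0 0 0 0"
  gripper: 40

```text
time_s: 25.78
tcp_pos: [0.3795, -0.2582, -0.004]
ee_rot: [[0.969, -0.248, 0.002], [-0.248, -0.969, -0.001], [0.002, 0.0, -1.0]]
wrist_force: [-0.0, -0.0, 2.5]
gripper_width: 0.75
gripper_force: 30.0
```

move_arm:
  targets: "0 0 0.3 0;0 0 0.6 0;0 0 0.9 0;0 0 1 0;0 0 1 0;0 0 1 0;0 0 0 0"

```text
time_s: 26.37
tcp_pos: [0.3823, -0.2594, 0.1208]
ee_rot: [[0.969, -0.247, 0.01], [-0.247, -0.969, -0.004], [0.011, 0.001, -1.0]]
wrist_force: [0.6, -0.4, -1.1]
gripper_width: 0.755
gripper_force: 30.0
```

move_arm:
  targets: "0.2 0.5 0 0;0.2 1 0 0;0.2 1 0 0;0.2 1 0 0;0.2 1 0 0;0.2 1 0 0;0.2 1 0 0;0.2 1 0 0;0.2 1 0 0;0.2 1 0 0"

```text
time_s: 27.2
tcp_pos: [0.4284, -0.0193, 0.1153]
ee_rot: [[0.969, -0.249, -0.0], [-0.249, -0.969, 0.0], [-0.001, -0.0, -1.0]]
wrist_force: [0.7, 0.3, -0.9]
gripper_width: 0.755
gripper_force: 30.0
```

move_arm:
  targets: "0.2 1 0 0;0.2 1 0 0;0.2 1 0 0;0.2 1 0 0;0.2 1 0 0;0.2 1 0 0;0.2 1 0 0;0.2 1 0 0;0.2 1 0 0;0.2 1 0 0"

```text
time_s: 28.03
tcp_pos: [0.4785, 0.2304, 0.1151]
ee_rot: [[0.969, -0.248, -0.001], [-0.248, -0.969, -0.0], [-0.001, 0.001, -1.0]]
wrist_force: [0.2, 0.0, -0.6]
gripper_width: 0.754
gripper_force: 30.0
```

move_arm:
  targets: "-0.2 1 0.5 0;-0.2 1 0.5 0;0 0.6 0.5 0;0 0.3 0.5 0;0 0 0 0;0 0 0 0"

```text
time_s: 28.53
tcp_pos: [0.4685, 0.302, 0.1652]
ee_rot: [[0.969, -0.248, -0.0], [-0.248, -0.969, 0.0], [-0.0, -0.0, -1.0]]
wrist_force: [-0.3, -0.5, -0.3]
gripper_width: 0.756
gripper_force: 30.0
```

Run:
```python
from cups import *
s,c=wrist(.064,'w7.png');print(s['tcp_pos'],w2pix(c,[.559,.298,.064],s))
h=cv2.cvtColor(c['image'],40);k=cv2.inRange(h,(5,100,40),(20,255,255));k[215:]=0
ct=max(cv2.findContours(k,0,2)[0],key=cv2.contourArea);e=cv2.minAreaRect(ct);print(cv2.contourArea(ct),e);print('wood',pix2w(c,*e[0],.01,s))
```

```text
px (232, 90, np.float32(36.2)) [0.556  0.3028]
px (422, 150, np.float32(37.3)) [0.4607 0.1437]
[0.46849794 0.30202389 0.165202  ] (np.float64(236.77186791485184), np.float64(85.70063386104611))
6805.0 ((236.5, 91.5), (95.0, 91.0), 90.0)
wood [0.55827278 0.30217504]
```

move_arm:
  targets: "0.5 0 0 0;1 0 0 0;1 0 0 0;0.7 0 0 0;0.34 0 -0.4 0;0 0 -1 0;0 0 -1 0;0 0 -1 0;0 0 -0.9 0;0 0 -0.5 0"

```text
time_s: 29.42
tcp_pos: [0.5543, 0.2991, 0.0404]
ee_rot: [[0.968, -0.25, -0.007], [-0.25, -0.968, -0.005], [-0.006, 0.006, -1.0]]
wrist_force: [-0.1, 0.8, -0.4]
gripper_width: 0.754
gripper_force: 30.0
```

move_arm:
  targets: "0 0 -0.2 0;0 0 -0.2 0;0 0 -0.15 0;0 0 -0.1 0;0 0 0 0"

```text
time_s: 29.83
tcp_pos: [0.5578, 0.3022, 0.0302]
ee_rot: [[0.969, -0.248, 0.001], [-0.248, -0.969, 0.001], [0.001, -0.001, -1.0]]
wrist_force: [-0.7, 0.3, -0.3]
gripper_width: 0.752
gripper_force: 30.0
```

move_arm:
  targets: "0 0 -0.1 0;0 0 0 0"

```text
time_s: 30.0
tcp_pos: [0.5579, 0.3023, 0.0299]
ee_rot: [[0.969, -0.248, 0.002], [-0.248, -0.969, 0.001], [0.002, -0.001, -1.0]]
wrist_force: [-4.5, -2.7, 10.9]
gripper_width: 0.752
gripper_force: 30.0
```

move_arm:
  targets: "0 0 0 0;0 0 0 0;0 0 0 0;0 0 0 0;0 0 0 0;0 0 0.3 0;0 0 0.6 0;0 0 1 0;0 0 1 0;0 0 1 0"
  gripper: 86

```text
time_s: 30.83
tcp_pos: [0.5575, 0.3019, 0.1254]
ee_rot: [[0.969, -0.248, -0.0], [-0.248, -0.969, -0.0], [0.0, 0.0, -1.0]]
wrist_force: [0.2, 0.4, -0.8]
gripper_width: 0.989
gripper_force: 0.0
```

move_arm:
  targets: "-1 0 1 0;-1 0 1 0;-1 0 1 0;-0.8 0 0.5 0;0 0 0 0;0 0 0 0"

```text
time_s: 31.33
tcp_pos: [0.4622, 0.3025, 0.2133]
ee_rot: [[0.969, -0.247, 0.002], [-0.247, -0.969, 0.003], [0.001, -0.003, -1.0]]
wrist_force: [0.4, -0.2, -0.6]
gripper_width: 0.991
gripper_force: 0.0
```

Run:
```python
from cups import *
s,c=wrist(.088,'w8.png');print(s['tcp_pos']);print('at .054');wrist()
```

```text
px (400, 140, np.float32(32.9)) [0.4647 0.1534]
px (232, 86, np.float32(28.8)) [0.5558 0.305 ]
[0.46222634 0.30248454 0.21325735]
at .054
px (234, 84, np.float32(32.4)) [0.5599 0.3026]
px (400, 146, np.float32(32.4)) [0.4517 0.1403]
```

move_arm:
  targets: "-0.5 -1 0.3 0;-0.5 -1 0.3 0;-0.5 -1 0.3 0;-0.5 -1 0.3 0;-0.5 -1 0.3 0;-0.4 -0.7 0 0;0 0 0 0;0 0 0 0"

```text
time_s: 32.1
tcp_pos: [0.3901, 0.1586, 0.2485]
ee_rot: [[0.968, -0.25, -0.001], [-0.25, -0.968, -0.001], [-0.001, 0.001, -1.0]]
wrist_force: [0.3, -0.2, 0.9]
gripper_width: 0.99
gripper_force: 0.0
```

Run:
```python
from cups import *
s,c=wrist(.054,'w9.png');print(s['tcp_pos'])
t=capture('top')
for u,v,q in rims(t['image'],8,12,p2=11):
    if 200<v<260 or 175<v<210: print('top',(u,v,q),pix2w(t,u,v,.054).round(3))
```

```text
px (376, 82, np.float32(29.4)) [ 0.4514 -0.0016]
px (258, 110, np.float32(23.9)) [0.4552 0.1405]
px (480, 56, np.float32(24.9)) [ 0.45   -0.1212]
px (82, 50, np.float32(29.4)) [0.5712 0.3191]
px (172, 208, np.float32(24.9)) [0.3656 0.2798]
[0.39014578 0.15864912 0.24847329]
top (np.float32(394.5), np.float32(234.5), np.float32(11.4)) [ 0.409 -0.479]
top (np.float32(257.5), np.float32(223.5), np.float32(10.2)) [ 0.445 -0.023]
top (np.float32(159.5), np.float32(187.5), np.float32(9.6)) [0.567 0.309]
top (np.float32(296.5), np.float32(224.5), np.float32(10.2)) [ 0.442 -0.153]
top (np.float32(298.5), np.float32(257.5), np.float32(11.4)) [ 0.334 -0.157]
top (np.float32(209.5), np.float32(220.5), np.float32(9.1)) [0.455 0.137]
```

move_arm:
  targets: "0.44 -0.14 -1 0;0.44 -0.14 -1 0;0.44 -0.14 -1 0;0.44 -0.14 -1 0;0.44 -0.15 -1 0;0.44 -0.15 -1 0;0 0 -1 0;0 0 -1 0;0 0 -1 0;0 0 -0.5 0"

```text
time_s: 33.03
tcp_pos: [0.4546, 0.1372, 0.0075]
ee_rot: [[0.969, -0.249, -0.006], [-0.249, -0.969, -0.004], [-0.005, 0.005, -1.0]]
wrist_force: [-0.8, 0.6, -0.5]
gripper_width: 0.984
gripper_force: 0.0
```

move_arm:
  targets: "0 0 -0.4 0;0 0 -0.2 0;0 0 0 0"

```text
time_s: 33.28
tcp_pos: [0.4555, 0.1378, -0.0054]
ee_rot: [[0.969, -0.248, -0.003], [-0.248, -0.969, -0.002], [-0.003, 0.003, -1.0]]
wrist_force: [0.5, 0.2, 0.5]
gripper_width: 0.985
gripper_force: 0.0
```

move_arm:
  targets: "0 0 0 0;0 0 0 0;0 0 0 0;0 0 0 0;0 0 0 0"
  gripper: 40

```text
time_s: 33.7
tcp_pos: [0.4561, 0.138, -0.0029]
ee_rot: [[0.969, -0.248, 0.001], [-0.248, -0.969, 0.0], [0.001, -0.001, -1.0]]
wrist_force: [-0.9, -0.7, 0.8]
gripper_width: 0.76
gripper_force: 30.0
```

move_arm:
  targets: "0 0 0.3 0;0 0 0.6 0;0 0 0.9 0;0 0 1 0;0 0 1 0;0 0 1 0;0 0 1 0;0 0 0.4 0;0 0 0 0;0 0 0 0"

```text
time_s: 34.53
tcp_pos: [0.4556, 0.138, 0.1519]
ee_rot: [[0.969, -0.249, 0.001], [-0.249, -0.969, 0.001], [0.0, -0.001, -1.0]]
wrist_force: [-0.3, -0.2, -2.1]
gripper_width: 0.76
gripper_force: 30.0
```

move_arm:
  targets: "0.3 0.5 0 0;0.58 0.94 0 0;0.58 0.94 0 0;0.58 0.94 0 0;0.58 0.94 0 0;0.58 0.94 0 0;0.58 0.94 0 0;0.28 0.44 0 0;0 0 -0.5 0;0 0 -1 0"

```text
time_s: 35.37
tcp_pos: [0.5594, 0.305, 0.1142]
ee_rot: [[0.969, -0.247, 0.003], [-0.247, -0.969, 0.002], [0.003, -0.003, -1.0]]
wrist_force: [-0.0, 0.4, -1.0]
gripper_width: 0.756
gripper_force: 30.0
```

move_arm:
  targets: "0 0 -1 0;0 0 -0.8 0;0 0 -0.3 0;0 0 -0.2 0;0 0 0 0;0 0 -0.1 0;0 0 0 0"

```text
time_s: 35.95
tcp_pos: [0.5583, 0.3032, 0.0552]
ee_rot: [[0.969, -0.248, 0.002], [-0.248, -0.969, 0.001], [0.002, -0.001, -1.0]]
wrist_force: [-1.7, -0.3, 2.4]
gripper_width: 0.757
gripper_force: 30.0
```

move_arm:
  targets: "0 0 -0.1 0;0 0 0 0"

```text
time_s: 36.12
tcp_pos: [0.5584, 0.3032, 0.0551]
ee_rot: [[0.969, -0.247, 0.003], [-0.247, -0.969, 0.001], [0.002, -0.002, -1.0]]
wrist_force: [-5.1, -1.9, 13.1]
gripper_width: 0.755
gripper_force: 30.0
```

move_arm:
  targets: "0 0 0 0;0 0 0 0;0 0 0 0;0 0 0 0;0 0 0 0;0 0 0.3 0;0 0 0.6 0;0 0 1 0;0 0 1 0;0 0 1 0"
  gripper: 86

```text
time_s: 36.95
tcp_pos: [0.5575, 0.3023, 0.1504]
ee_rot: [[0.969, -0.248, -0.0], [-0.248, -0.969, -0.0], [0.0, 0.0, -1.0]]
wrist_force: [0.5, -0.1, 0.0]
gripper_width: 0.991
gripper_force: 0.0
```

move_arm:
  targets: "-1 0 1 0;-1 -0.1 1 0;-1 -0.1 1 0;-1 -0.1 0.7 0;-1 -0.1 0 0;-1 -0.1 0 0;-1 -0.1 0 0;-1 -0.1 0 0;-1 -0.1 0 0;-0.8 -0.2 0 0"

```text
time_s: 37.78
tcp_pos: [0.3111, 0.2772, 0.2421]
ee_rot: [[0.969, -0.248, 0.0], [-0.248, -0.969, 0.001], [0.0, -0.001, -1.0]]
wrist_force: [-0.9, 0.1, 0.2]
gripper_width: 0.988
gripper_force: 0.0
```

move_arm:
  targets: "0 0 0 0;0 0 0 0"

```text
time_s: 37.95
tcp_pos: [0.3121, 0.2775, 0.2425]
ee_rot: [[0.969, -0.247, 0.001], [-0.247, -0.969, 0.002], [0.001, -0.002, -1.0]]
wrist_force: [0.2, -0.6, 0.1]
gripper_width: 0.987
gripper_force: 0.0
```

Run:
```python
from cups import *
s,c=wrist(.054,'w10.png');print(s['tcp_pos'])
print('stack .112');wrist(.112)
```

```text
px (246, 122, np.float32(27.1)) [0.3679 0.2786]
[0.31207237 0.27752488 0.24253227]
stack .112
```

move_arm:
  targets: "0.37 0.01 -1 0;0.37 0.01 -1 0;0.37 0.01 -1 0;0.37 0.01 -1 0;0.38 0 -1 0;0.38 0 -1 0;0 0 -1 0;0 0 -1 0;0 0 -0.8 0;0 0 -0.6 0"

```text
time_s: 38.88
tcp_pos: [0.3689, 0.2776, 0.0041]
ee_rot: [[0.968, -0.25, -0.002], [-0.25, -0.968, -0.003], [-0.001, 0.003, -1.0]]
wrist_force: [-0.2, 0.9, -0.0]
gripper_width: 0.989
gripper_force: 0.0
```

move_arm:
  targets: "0 0 -0.3 0;0 0 -0.16 0;0 0 0 0"

```text
time_s: 39.13
tcp_pos: [0.3688, 0.2783, -0.0057]
ee_rot: [[0.968, -0.249, -0.001], [-0.249, -0.968, -0.001], [-0.0, 0.001, -1.0]]
wrist_force: [0.8, -0.8, 0.1]
gripper_width: 0.985
gripper_force: 0.0
```

move_arm:
  targets: "0 0 0 0;0 0 0 0;0 0 0 0;0 0 0 0;0 0 0 0"
  gripper: 40

```text
time_s: 39.55
tcp_pos: [0.3689, 0.2791, -0.0042]
ee_rot: [[0.969, -0.248, 0.001], [-0.248, -0.969, 0.002], [0.001, -0.002, -1.0]]
wrist_force: [-0.5, -0.7, 3.2]
gripper_width: 0.763
gripper_force: 30.0
```

move_arm:
  targets: "0 0 0.3 0;0 0 0.6 0;0 0 0.9 0;0 0 1 0;0 0 1 0;0 0 1 0;0 0 1 0;0 0 1 0;0 0 0.2 0;0 0 0 0"

```text
time_s: 40.38
tcp_pos: [0.3689, 0.2792, 0.172]
ee_rot: [[0.969, -0.248, 0.002], [-0.248, -0.969, 0.004], [0.001, -0.004, -1.0]]
wrist_force: [-1.0, -0.2, -0.8]
gripper_width: 0.762
gripper_force: 30.0
```

move_arm:
  targets: "0.5 0.04 0 0;1 0.1 0 0;1 0.15 0 0;1 0.15 0 0;1 0.15 0 0;1 0.15 0 0;1 0.1 0 0;0.7 0.1 0 0;0.36 0 0 0;0 0 0 0"

```text
time_s: 41.22
tcp_pos: [0.5584, 0.301, 0.1669]
ee_rot: [[0.968, -0.25, -0.003], [-0.25, -0.968, -0.003], [-0.003, 0.004, -1.0]]
wrist_force: [0.5, -0.4, -1.2]
gripper_width: 0.762
gripper_force: 30.0
```

move_arm:
  targets: "0 0 -0.5 0;0 0 -1 0;0 0 -1 0;0 0 -0.6 0;0 0 -0.3 0;0 0 -0.2 0;0 0 0 0"

```text
time_s: 41.8
tcp_pos: [0.5566, 0.3016, 0.0793]
ee_rot: [[0.969, -0.248, -0.001], [-0.248, -0.969, -0.001], [-0.001, 0.002, -1.0]]
wrist_force: [-1.0, -0.7, -1.1]
gripper_width: 0.759
gripper_force: 30.0
```

move_arm:
  targets: "0 0 -0.1 0;0 0 0 0"

```text
time_s: 41.97
tcp_pos: [0.5578, 0.3024, 0.0784]
ee_rot: [[0.969, -0.248, 0.001], [-0.248, -0.969, 0.001], [0.001, -0.001, -1.0]]
wrist_force: [-0.3, -0.7, -1.3]
gripper_width: 0.759
gripper_force: 30.0
```

move_arm:
  targets: "0 0 -0.1 0;0 0 0 0"

```text
time_s: 42.13
tcp_pos: [0.5582, 0.3025, 0.0778]
ee_rot: [[0.969, -0.248, 0.003], [-0.248, -0.969, 0.001], [0.002, -0.002, -1.0]]
wrist_force: [-2.6, -0.6, 6.5]
gripper_width: 0.757
gripper_force: 30.3
```

move_arm:
  targets: "0 0 0 0;0 0 0 0;0 0 0 0;0 0 0 0;0 0 0 0;0 0 0.3 0;0 0 0.6 0;0 0 1 0;0 0 1 0;0 0 1 0"
  gripper: 86

```text
time_s: 42.97
tcp_pos: [0.5575, 0.3018, 0.174]
ee_rot: [[0.969, -0.248, 0.0], [-0.248, -0.969, -0.0], [0.0, 0.0, -1.0]]
wrist_force: [0.2, -0.0, 0.3]
gripper_width: 0.988
gripper_force: 0.0
```

move_arm:
  targets: "-0.6 -1 1 0;-0.6 -1 1 0;-0.6 -1 0.8 0;-0.6 -1 0 0;-0.6 -1 0 0;-0.6 -1 0 0;-0.6 -1 0 0;-0.6 -1 0 0;-0.6 -1 0 0;-0.6 -1 0 0"

```text
time_s: 43.8
tcp_pos: [0.4066, 0.0508, 0.2431]
ee_rot: [[0.969, -0.248, 0.001], [-0.248, -0.969, 0.0], [0.001, -0.001, -1.0]]
wrist_force: [0.5, -0.3, 0.6]
gripper_width: 0.989
gripper_force: 0.0
```

move_arm:
  targets: "-0.5 -1 0 0;-0.2 -0.5 0 0;0 0 0 0;0 0 0 0"

```text
time_s: 44.13
tcp_pos: [0.3904, 0.0143, 0.2432]
ee_rot: [[0.968, -0.25, 0.002], [-0.25, -0.968, 0.001], [0.002, -0.001, -1.0]]
wrist_force: [-1.0, 0.5, 0.5]
gripper_width: 0.988
gripper_force: 0.0
```

Run:
```python
from cups import *
s,c=wrist(.054,'w11.png');print(s['tcp_pos'])
```

```text
px (370, 90, np.float32(29.4)) [ 0.4467 -0.1346]
px (256, 112, np.float32(23.6)) [0.4546 0.0006]
[0.39040533 0.01434601 0.2431947 ]
```

move_arm:
  targets: "0.43 -0.11 -1 0;0.43 -0.11 -1 0;0.43 -0.11 -1 0;0.43 -0.11 -1 0;0.43 -0.11 -1 0;0.43 -0.1 -1 0;0 0 -1 0;0 0 -1 0;0 0 -0.8 0;0 0 -0.6 0"

```text
time_s: 45.02
tcp_pos: [0.4544, -0.0011, 0.0051]
ee_rot: [[0.969, -0.247, -0.003], [-0.247, -0.969, -0.001], [-0.003, 0.002, -1.0]]
wrist_force: [-0.7, -0.3, 0.6]
gripper_width: 0.988
gripper_force: 0.0
```

move_arm:
  targets: "0 0 -0.3 0;0 0 -0.18 0;0 0 0 0"

```text
time_s: 45.27
tcp_pos: [0.4546, -0.0013, -0.0052]
ee_rot: [[0.969, -0.248, -0.001], [-0.248, -0.969, -0.001], [-0.001, 0.001, -1.0]]
wrist_force: [-0.7, -0.0, 0.3]
gripper_width: 0.992
gripper_force: 0.0
```

move_arm:
  targets: "0 0 0 0;0 0 0 0;0 0 0 0;0 0 0 0;0 0 0 0"
  gripper: 40

```text
time_s: 45.68
tcp_pos: [0.455, -0.0016, -0.0036]
ee_rot: [[0.969, -0.248, 0.002], [-0.248, -0.969, 0.0], [0.002, -0.001, -1.0]]
wrist_force: [-1.4, 0.7, 4.0]
gripper_width: 0.764
gripper_force: 30.0
```

move_arm:
  targets: "0 0 0.3 0;0 0 0.6 0;0 0 0.9 0;0 0 1 0;0 0 1 0;0 0 1 0;0 0 1 0;0 0 1 0;0 0 1 0;0 0 0 0"

```text
time_s: 46.52
tcp_pos: [0.4575, -0.0014, 0.1962]
ee_rot: [[0.969, -0.248, 0.011], [-0.248, -0.969, 0.002], [0.01, -0.005, -1.0]]
wrist_force: [0.1, 0.0, 0.2]
gripper_width: 0.76
gripper_force: 30.0
```

move_arm:
  targets: "0.17 0.5 0 0;0.33 1 0 0;0.33 1 0 0;0.33 1 0 0;0.33 1 0 0;0.33 1 0 0;0.33 1 0 0;0.33 1 0 0;0.33 1 0 0;0.33 1 0 0"

```text
time_s: 47.35
tcp_pos: [0.5321, 0.2372, 0.1889]
ee_rot: [[0.969, -0.248, -0.003], [-0.248, -0.969, -0.001], [-0.002, 0.002, -1.0]]
wrist_force: [-0.1, -0.5, -1.9]
gripper_width: 0.759
gripper_force: 30.0
```

move_arm:
  targets: "0.33 1 0 0;0.33 0.9 0 0;0.2 0.6 0 0;0.08 0.16 0 0;0 0 0 0;0 0 0 0"

```text
time_s: 47.85
tcp_pos: [0.5556, 0.3018, 0.1893]
ee_rot: [[0.969, -0.248, -0.002], [-0.248, -0.969, -0.002], [-0.002, 0.002, -1.0]]
wrist_force: [-0.2, -0.6, -1.2]
gripper_width: 0.762
gripper_force: 30.0
```

move_arm:
  targets: "0.05 0 -0.5 0;0 0 -1 0;0 0 -1 0;0 0 -0.5 0;0 0 -0.3 0;0 0 0 0;0 0 0 0"

```text
time_s: 48.43
tcp_pos: [0.558, 0.3017, 0.1087]
ee_rot: [[0.969, -0.249, 0.001], [-0.249, -0.969, -0.0], [0.001, -0.0, -1.0]]
wrist_force: [0.1, -0.6, -0.1]
gripper_width: 0.762
gripper_force: 30.0
```

move_arm:
  targets: "0 0 -0.15 0;0 0 0 0"

```text
time_s: 48.6
tcp_pos: [0.558, 0.3023, 0.1051]
ee_rot: [[0.969, -0.249, 0.001], [-0.249, -0.969, 0.001], [0.001, -0.001, -1.0]]
wrist_force: [0.1, -0.9, -1.6]
gripper_width: 0.766
gripper_force: 30.0
```

move_arm:
  targets: "0 0 -0.1 0;0 0 0 0"

```text
time_s: 48.77
tcp_pos: [0.5581, 0.3025, 0.1024]
ee_rot: [[0.969, -0.248, 0.001], [-0.248, -0.969, 0.001], [0.001, -0.001, -1.0]]
wrist_force: [0.6, 0.5, -1.2]
gripper_width: 0.763
gripper_force: 30.0
```

Near contact; a little more, release, then on to cup C.

move_arm:
  targets: "0 0 -0.06 0;0 0 0 0"

```text
time_s: 48.93
tcp_pos: [0.5583, 0.3025, 0.1023]
ee_rot: [[0.969, -0.248, 0.002], [-0.248, -0.969, 0.001], [0.002, -0.001, -1.0]]
wrist_force: [-2.3, -1.8, 5.9]
gripper_width: 0.761
gripper_force: 30.0
```

move_arm:
  targets: "0 0 0 0;0 0 0 0;0 0 0 0;0 0 0 0;0 0 0 0;0 0 0.3 0;0 0 0.6 0;0 0 1 0;0 0 1 0;0 0 1 0"
  gripper: 86

```text
time_s: 49.77
tcp_pos: [0.5577, 0.3021, 0.1993]
ee_rot: [[0.969, -0.248, 0.0], [-0.248, -0.969, -0.0], [0.0, 0.0, -1.0]]
wrist_force: [0.0, 0.6, 1.0]
gripper_width: 0.99
gripper_force: 0.0
```

move_arm:
  targets: "-0.4 -1 0.8 0;-0.4 -1 0.8 0;-0.4 -1 0 0;-0.4 -1 0 0;-0.4 -1 0 0;-0.4 -1 0 0;-0.4 -1 0 0;-0.4 -1 0 0;-0.4 -1 0 0;-0.4 -1 0 0"

```text
time_s: 50.6
tcp_pos: [0.4571, 0.051, 0.2385]
ee_rot: [[0.969, -0.248, 0.001], [-0.248, -0.969, 0.0], [0.001, -0.0, -1.0]]
wrist_force: [0.3, -0.6, 0.1]
gripper_width: 0.994
gripper_force: 0.0
```

move_arm:
  targets: "-0.4 -1 0 0;-0.4 -1 0 0;-0.4 -1 0 0;-0.4 -1 0 0;-0.4 -1 0 0;-0.4 -1 0 0;-0.3 -0.6 0 0;0 0 0 0;0 0 0 0"

```text
time_s: 51.35
tcp_pos: [0.3901, -0.1133, 0.2384]
ee_rot: [[0.968, -0.25, 0.001], [-0.25, -0.968, 0.0], [0.001, -0.0, -1.0]]
wrist_force: [0.1, 0.3, 0.5]
gripper_width: 0.988
gripper_force: 0.0
```

Run:
```python
from cups import *
s,c=wrist(.054,'w12.png');print(s['tcp_pos'])
```

```text
px (262, 118, np.float32(26.6)) [ 0.4466 -0.1339]
[ 0.39008257 -0.11332855  0.23841864]
```

move_arm:
  targets: "0.38 -0.14 -1 0;0.38 -0.14 -1 0;0.38 -0.14 -1 0;0.38 -0.14 -1 0;0.38 -0.14 -1 0;0.36 -0.15 -1 0;0 0 -1 0;0 0 -1 0;0 0 -0.8 0;0 0 -0.5 0"

```text
time_s: 52.23
tcp_pos: [0.4462, -0.133, 0.003]
ee_rot: [[0.969, -0.247, -0.003], [-0.247, -0.969, -0.0], [-0.003, 0.001, -1.0]]
wrist_force: [0.2, 0.1, -0.2]
gripper_width: 0.985
gripper_force: 0.0
```

move_arm:
  targets: "0 0 -0.3 0;0 0 -0.1 0;0 0 0 0"

```text
time_s: 52.48
tcp_pos: [0.4472, -0.1335, -0.0049]
ee_rot: [[0.969, -0.247, -0.0], [-0.247, -0.969, -0.0], [-0.0, 0.0, -1.0]]
wrist_force: [0.3, 0.4, -0.3]
gripper_width: 0.989
gripper_force: 0.0
```

move_arm:
  targets: "0 0 0 0;0 0 0 0;0 0 0 0;0 0 0 0;0 0 0 0"
  gripper: 40

```text
time_s: 52.9
tcp_pos: [0.4473, -0.134, -0.004]
ee_rot: [[0.969, -0.248, 0.002], [-0.248, -0.969, 0.0], [0.002, -0.0, -1.0]]
wrist_force: [0.9, 1.3, 3.7]
gripper_width: 0.758
gripper_force: 30.0
```

move_arm:
  targets: "0 0 0.3 0;0 0 0.6 0;0 0 0.9 0;0 0 1 0;0 0 1 0;0 0 1 0;0 0 1 0;0 0 1 0;0 0 1 0;0 0 1 0"

```text
time_s: 53.73
tcp_pos: [0.4458, -0.134, 0.2168]
ee_rot: [[0.969, -0.249, -0.0], [-0.249, -0.969, 0.0], [-0.0, -0.0, -1.0]]
wrist_force: [0.1, -0.1, -2.4]
gripper_width: 0.758
gripper_force: 30.0
```

move_arm:
  targets: "0.12 0.5 0 0;0.25 1 0 0;0.25 1 0 0;0.25 1 0 0;0.25 1 0 0;0.25 1 0 0;0.25 1 0 0;0.25 1 0 0;0.25 1 0 0;0.25 1 0 0"

```text
time_s: 54.57
tcp_pos: [0.5054, 0.1045, 0.2155]
ee_rot: [[0.969, -0.249, -0.001], [-0.249, -0.969, 0.0], [-0.001, 0.0, -1.0]]
wrist_force: [1.1, 0.1, -0.9]
gripper_width: 0.756
gripper_force: 30.0
```

move_arm:
  targets: "0.25 1 0 0;0.25 1 0 0;0.25 1 0 0;0.25 1 0 0;0.25 1 0 0;0.25 1 0 0;0.25 1 0 0;0.2 0.7 0 0;0.1 0.26 0 0;0 0 0 0"

```text
time_s: 55.4
tcp_pos: [0.557, 0.3034, 0.2145]
ee_rot: [[0.969, -0.247, -0.001], [-0.247, -0.969, -0.001], [-0.001, 0.001, -1.0]]
wrist_force: [0.2, -0.8, -2.0]
gripper_width: 0.762
gripper_force: 30.0
```

move_arm:
  targets: "0 0 0 0;0 0 0 0"

```text
time_s: 55.57
tcp_pos: [0.5568, 0.3013, 0.2154]
ee_rot: [[0.968, -0.249, -0.001], [-0.249, -0.968, -0.001], [-0.0, 0.001, -1.0]]
wrist_force: [-0.3, -0.7, -1.9]
gripper_width: 0.761
gripper_force: 30.0
```

Contact expected at about 0.126.

move_arm:
  targets: "0 0 -0.5 0;0 0 -1 0;0 0 -1 0;0 0 -0.6 0;0 0 -0.3 0;0 0 0 0;0 0 0 0"

```text
time_s: 56.15
tcp_pos: [0.5577, 0.302, 0.1313]
ee_rot: [[0.969, -0.249, 0.001], [-0.249, -0.969, 0.0], [0.001, -0.001, -1.0]]
wrist_force: [0.2, 0.1, -1.9]
gripper_width: 0.761
gripper_force: 30.0
```

move_arm:
  targets: "0 0 -0.1 0;0 0 0 0;0 0 0 0"

```text
time_s: 56.4
tcp_pos: [0.5576, 0.3027, 0.1288]
ee_rot: [[0.969, -0.248, 0.001], [-0.248, -0.969, 0.001], [0.001, -0.001, -1.0]]
wrist_force: [-0.6, 0.0, -0.8]
gripper_width: 0.758
gripper_force: 30.0
```

move_arm:
  targets: "0 0 -0.1 0;0 0 0 0"

```text
time_s: 56.57
tcp_pos: [0.5577, 0.3028, 0.1261]
ee_rot: [[0.969, -0.248, 0.002], [-0.248, -0.969, 0.001], [0.001, -0.001, -1.0]]
wrist_force: [0.4, -0.1, 0.0]
gripper_width: 0.761
gripper_force: 30.0
```

move_arm:
  targets: "0 0 -0.07 0;0 0 0 0"

```text
time_s: 56.73
tcp_pos: [0.558, 0.3028, 0.1259]
ee_rot: [[0.969, -0.248, 0.003], [-0.248, -0.969, 0.001], [0.002, -0.001, -1.0]]
wrist_force: [-2.2, -0.6, 6.7]
gripper_width: 0.762
gripper_force: 30.0
```

move_arm:
  targets: "0 0 0 0;0 0 0 0;0 0 0 0;0 0 0 0;0 0 0 0;0 0 0.3 0;0 0 0.6 0;0 0 1 0;0 0 1 0;0 0 1 0"
  gripper: 86

```text
time_s: 57.57
tcp_pos: [0.5572, 0.3023, 0.2225]
ee_rot: [[0.969, -0.248, 0.0], [-0.248, -0.969, -0.0], [0.0, 0.0, -1.0]]
wrist_force: [0.3, 0.4, -0.1]
gripper_width: 0.988
gripper_force: 0.0
```

move_arm:
  targets: "-1 0 0.5 0;-1 0 0 0;-1 0 0 0;-1 0 0 0;-1 0 0 0;-1 0 0 0;-1 0 0 0;0 0 0 0;0 0 0 0"

```text
time_s: 58.32
tcp_pos: [0.3817, 0.3027, 0.2347]
ee_rot: [[0.969, -0.247, 0.001], [-0.247, -0.969, 0.002], [0.001, -0.002, -1.0]]
wrist_force: [0.3, -0.4, 0.6]
gripper_width: 0.987
gripper_force: 0.0
```

Run:
```python
from h import *
t=capture('top')['image'];a=capture('scene')['image']
g=lambda i:np.clip(255*(i/255.)**.6,0,255).astype('uint8')
R=lambda i,w,h:cv2.resize(g(i),(w,h),interpolation=2)
o=np.vstack([np.hstack([R(t[140:205,315:380],300,300),R(t[135:197,220:282],300,300),np.zeros((300,200,3),'uint8')]),np.hstack([R(a[185:275,300:400],330,297),R(a[90:240,140:310],330,297),np.zeros((297,140,3),'uint8')])])
o[:300,600:]=R(t[160:220,140:180],200,300);cv2.imwrite('pics/z.png',o)
```

```text
(no output)
```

View pics/z.png

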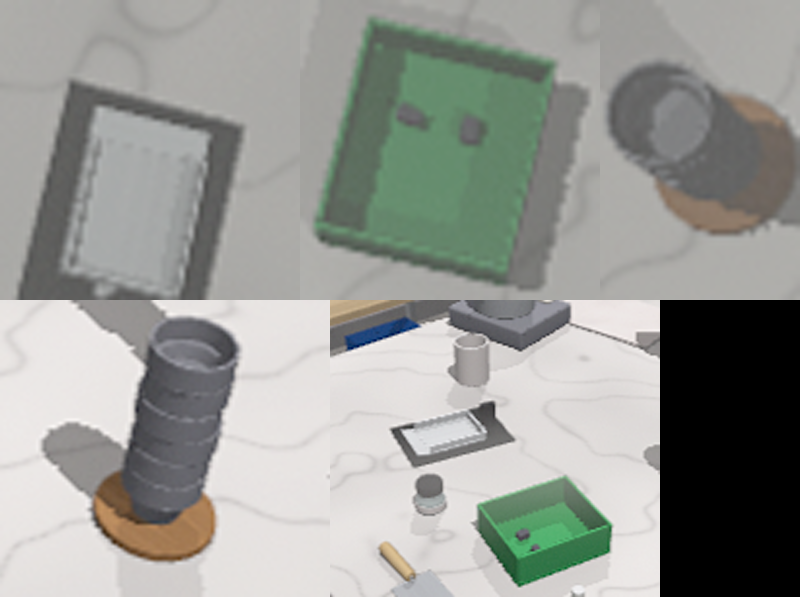

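The picture shows the tray empty and flat on the mat at (145,190), both ingots in the box at (410,117) and (472,130), and the cup stack upright and seated at (185,420). Nothing is left loose.

```bash
python3 -c "
from station import *
print(finish_job())"
```

```text
the job is handed in; nothing more can be done
None
```

The job is handed in at about 58 s of the 210 s: both ingots are in the green box, the empty tray is flat on its mat, and all five loose cups are nested upright on the stand cup. The hand-in returned no verdict.

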